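# Put the filling syringes away on their colour-coded rests

## Robot

A 6-joint arm with a two-finger parallel gripper is mounted at the origin on the work surface. World frame = base frame: x ahead of the robot, y to its left, z up, the work surface at z = 0. Lengths are in m, angles in degrees, forces in N, time in s.
With the tool pointing down it reaches from about 0.375 to 0.925 m from the base axis. Payload 5.7 kg.
Tool frame: the origin (TCP) lies midway between the tips of the shut fingers; the grasp point (between the pads) lies 19 mm behind it; z points along the fingers, x is the direction in which the jaws open and shut, and the axes are right-handed (so a half turn about z gives the same grasp; the last joint's range is limited). The gripper opens to 85 mm and grips with 20 to 120 N. Pads are 22 mm wide; open, the fingers measure 114 mm over their backs; the gripper's body (76 mm by 85 mm) begins 54 mm behind the grasp point. The pads swing forward as they close: fully open they stand 13 mm farther back than shut.
Start: joints at [-80.449, 20.558, 86.54, -0, 72.909, -6.595], TCP at [0.167, -0.576, 0.231] pointing down, gripper open.
Joint ranges: [-170.27, 170.27], [-57.76, 135], [12.27, 136.19], [-55.21, 235.2], [11.17, 155.16], [-170.74, 170.74]. Speed limits (degrees/s): [136.94, 136.94, 180, 180, 180, 180].

## Interface

Orientations are given as a 3x3 rotation matrix whose columns are the frame's x, y, z axes.
In Python, from plant import sense, grab_frame, sign_off gives the robot as it stands.
- The arm moves only by the tool send_rows, never from a script. Its argument "motion" is a list of rows, each an object with "travel": the shift along the tool's x, y, z in units of 12 cm (1.0 is 12 cm), a list of three; "turn": the turn about the tool's z in units of 120 degrees (1.0 is 120 degrees); "fingers": the closure, from -1 (fully open) to 1 (shut), so that 0 is half open. A call has 1 to 8 rows; each row is the pose to reach, as a shift and turn from the pose measured when the call began, along the tool's axes at that moment; what a row does not reach only later rows make up. A row lasts 1/12 s, in which the tool goes at most 41.7 mm and 7.16 degrees, less where a joint would pass 70% of its speed; a pose out of reach is approached as far as the arm can. A call with a number of a shift or a turn outside -1 to 1 is refused whole. A call with a gripper value outside its range is refused whole. The fingers move at their own pace and stop on an object; the grip force is fixed at half the most. Time passes only in rows, so rows that repeat a pose let the fingers close. It gives the time, the measured TCP pose, the force and the opening at its end, in the units of the state.
- sense(): the state, without advancing time (a new reading comes with each control period).
- grab_frame(name): name is "scene" or "side" or "wrist"; returns a dict with "frame" (384x512x3 uint8, red, green, blue), "K" (3x3 intrinsics, pixels), "T" (4x4, takes a point from camera to world coordinates); the wrist camera has in their place "tool_from_camera" (4x4, takes a point from camera to tool coordinates, whose origin is the TCP and whose axes are the tool frame's). Camera axes: x right, y down, z forward; pixel columns grow to the right and rows downward; lengths in m; the calibration is good to about 2 mm. A picture is of the moment at which its call begins: read the wrist's pose just before it. There is no depth.
- sign_off(): hands the job in, once; it reports no verdict.
The state is a dict: "time_s": time; "joint_positions": joint angles; "qd": joint speeds; "joint_efforts": joint torques, N m; "ee_pos": TCP position; "tool_rot": TCP orientation; "ft_force": force on the tool from outside, world axes, zero at the start; "torque": the same for the moment, N m; "gripper_width": finger opening in m.
Only numpy, scipy, OpenCV 4.12 (cv2) and the standard library are available. Lean on these libraries where they do the work, as an engineer would, in place of code of your own. Each camera call takes 0.05 s, during which the arm holds its last target.

## Task

Take the four filling-material syringes out of the blue tray and lay each one on the syringe rest of its own colour, its barrel down in both notches and its middle over the middle of the rest; the cap may point either way. Leave the curing light and the plaster tooth model where they are.

Things in the scene. Friction and masses are not known exactly. Their poses are not given: they have to be found in the camera images.
- syringe_red_centre (a point): Loose filling syringe, 126 mm long, in the blue tray (floor 4 mm, rim 16 mm above table): white round barrel (diameter 16, length 90 mm), red cap (20 x 20, 18 long) at its +x end, red flange (30 wide, 20 high, 8 long) and plunger (10 long) at its -x end. Point: middle of the barrel on its axis, at first 10 mm above the tray floor; x along the barrel. Grip across the middle from above.
- rest_red_seat (a point): Fixed red syringe rest: base 90 x 44 x 5 mm, two upright saddles 8 mm thick, 27 mm either side of its middle along x (46 mm clear between), each with a 90 degree V-notch open 30 mm wide at the top, 38 mm above the table. Point: where the middle of a seated barrel lies, on its axis, 34 mm above the table (29 mm above the base); x along the line of the notches, z up.
- syringe_yellow_centre (a point): Loose filling syringe, 126 mm long, in the blue tray (floor 4 mm, rim 16 mm above table): white round barrel (diameter 16, length 90 mm), yellow cap (20 x 20, 18 long) at its +x end, yellow flange (30 wide, 20 high, 8 long) and plunger (10 long) at its -x end. Point: middle of the barrel on its axis, at first 10 mm above the tray floor; x along the barrel. Grip across the middle from above.
- rest_yellow_seat (a point): Fixed yellow syringe rest: base 90 x 44 x 5 mm, two upright saddles 8 mm thick, 27 mm either side of its middle along x (46 mm clear between), each with a 90 degree V-notch open 30 mm wide at the top, 38 mm above the table. Point: where the middle of a seated barrel lies, on its axis, 34 mm above the table (29 mm above the base); x along the line of the notches, z up.
- syringe_green_centre (a point): Loose filling syringe, 126 mm long, in the blue tray (floor 4 mm, rim 16 mm above table): white round barrel (diameter 16, length 90 mm), green cap (20 x 20, 18 long) at its +x end, green flange (30 wide, 20 high, 8 long) and plunger (10 long) at its -x end. Point: middle of the barrel on its axis, at first 10 mm above the tray floor; x along the barrel. Grip across the middle from above.
- rest_green_seat (a point): Fixed green syringe rest: base 90 x 44 x 5 mm, two upright saddles 8 mm thick, 27 mm either side of its middle along x (46 mm clear between), each with a 90 degree V-notch open 30 mm wide at the top, 38 mm above the table. Point: where the middle of a seated barrel lies, on its axis, 34 mm above the table (29 mm above the base); x along the line of the notches, z up.
- syringe_black_centre (a point): Loose filling syringe, 126 mm long, in the blue tray (floor 4 mm, rim 16 mm above table): white round barrel (diameter 16, length 90 mm), black cap (20 x 20, 18 long) at its +x end, black flange (30 wide, 20 high, 8 long) and plunger (10 long) at its -x end. Point: middle of the barrel on its axis, at first 10 mm above the tray floor; x along the barrel. Grip across the middle from above.
- rest_black_seat (a point): Fixed black syringe rest: base 90 x 44 x 5 mm, two upright saddles 8 mm thick, 27 mm either side of its middle along x (46 mm clear between), each with a 90 degree V-notch open 30 mm wide at the top, 38 mm above the table. Point: where the middle of a seated barrel lies, on its axis, 34 mm above the table (29 mm above the base); x along the line of the notches, z up.
- jaw_model_centre (a point): Loose white plaster model of a tooth row on its base, about 57 x 56 x 26 mm high, standing on the table between the tray and the rests; the point is its middle, 13 mm above the table. Not to be moved.
- curing_light_centre (a point): Loose white curing-light handpiece with a black light guide and a round orange shield (44 mm), about 200 mm long along x, 26 mm wide, 24 mm high (the shield up to 44 mm), lying in the blue tray; the point is near its middle, 12 mm above the tray floor. Not to be moved.

How it is judged (in metres and radians):
At the end, for the whole second after the job is handed in: Each syringe lies at rest in both notches of the rest of its own colour: the middle of its barrel within 12 mm of the seat point along the rest, 8 mm across it and 5 mm in height, and the barrel within 0.12 rad of the line of the notches (cap either way round) (x of syringe_red_centre in the frame of rest_red_seat between -0.012 and 0.012 m and y of syringe_red_centre in the frame of rest_red_seat between -0.008 and 0.008 m and z of syringe_red_centre in the frame of rest_red_seat between -0.005 and 0.005 m and angle between the x axis of syringe_red_centre and the x axis of rest_red_seat, either way round below 0.12 rad and linear speed of each of syringe_red, syringe_yellow, syringe_green, syringe_black below 0.02 m/s and angular speed of each of syringe_red, syringe_yellow, syringe_green, syringe_black below 0.3 rad/s and x of syringe_yellow_centre in the frame of rest_yellow_seat between -0.012 and 0.012 m and y of syringe_yellow_centre in the frame of rest_yellow_seat between -0.008 and 0.008 m and z of syringe_yellow_centre in the frame of rest_yellow_seat between -0.005 and 0.005 m and angle between the x axis of syringe_yellow_centre and the x axis of rest_yellow_seat, either way round below 0.12 rad and x of syringe_green_centre in the frame of rest_green_seat between -0.012 and 0.012 m and y of syringe_green_centre in the frame of rest_green_seat between -0.008 and 0.008 m and z of syringe_green_centre in the frame of rest_green_seat between -0.005 and 0.005 m and angle between the x axis of syringe_green_centre and the x axis of rest_green_seat, either way round below 0.12 rad and x of syringe_black_centre in the frame of rest_black_seat between -0.012 and 0.012 m and y of syringe_black_centre in the frame of rest_black_seat between -0.008 and 0.008 m and z of syringe_black_centre in the frame of rest_black_seat between -0.005 and 0.005 m and angle between the x axis of syringe_black_centre and the x axis of rest_black_seat, either way round below 0.12 rad); the robot touches nothing.
It fails at once if the plaster tooth model was moved by more than 15 mm (distance of jaw_model_centre from where it was at the start of the episode above 0.015 m).
It fails at once if the curing light was moved by more than 15 mm (distance of curing_light_centre from where it was at the start of the episode above 0.015 m).
It also fails if it takes over 120 s, if anything falls off the work surface, if the arm or the gripper's body presses on something with over 40 N, if the wrist force passes 120 N, or if a joint passes its speed limit or range.

## Working session

There is one attempt and no reset: what is moved stays moved. The work goes in short steps, Python scripts to look and compute and a tool call to move; the robot and the scene stay as the last step left them, time stands still between calls to the robot, and variables do not carry over. Pictures are saved under pics/ and viewed, and the job is handed in when it is done.

Besides the shell and the picture viewer there is one more tool, called after "Emit:" in YAML: its name, and indented under it one key for each argument. send_rows: Moves the arm, as the interface text tells. Its arguments: {"type":"object","properties":{"motion":{"type":"array","items":{"type":"object","properties":{"travel":{"type":"array","items":{"type":"number","minimum":-1,"maximum":1}},"turn":{"type":"number","minimum":-1,"maximum":1},"fingers":{"type":"number"}}}}},"required":["motion"]}

```bash
mkdir -p pics; ls; python3 - <<'E'
from plant import sense, grab_frame
import cv2,numpy as np
s=sense();print(s)
for n in("scene","side","wrist"):
    g=grab_frame(n);cv2.imwrite(f"pics/{n}0.png",g["frame"][:,:,::-1])
    np.savez(f"pics/{n}0.npz",**g)
    print(n,g["K"].tolist(),(g["T"] if "T" in g else g["tool_from_camera"]).round(4).tolist())
E
```

```text
pics
{'time_s': 0.0, 'joint_positions': array([-8.04485823e+01,  2.05993290e+01,  8.65977987e+01,  7.39968697e-04,
        7.29080657e+01, -6.59483828e+00]), 'qd': array([-0.09963063, -0.01986143, -0.12473571,  0.01886402,  0.05743254,
       -0.00614086]), 'joint_efforts': array([-1.35674516e-03, -5.27623916e+01, -2.78623706e+01, -4.04715856e-04,
        1.32701828e-02, -9.23405736e-06]), 'ee_pos': array([ 0.16673929, -0.57567455,  0.23044699]), 'tool_rot': array([[ 2.78086295e-01, -9.60556051e-01, -2.92474064e-04],
       [-9.60554367e-01, -2.78086359e-01,  1.81256694e-03],
       [-1.82240519e-03, -2.23112786e-04, -9.99998315e-01]]), 'ft_force': array([-0.2390923 ,  0.22167619,  0.10628989]), 'torque': array([-0.00392768,  0.0145277 ,  0.02114174]), 'gripper_width': 0.08546367907421865}
scene [[460.13140731272046, 0.0, 255.74432909849628], [0.0, 460.13140731272046, 199.15550839237557], [0.0, 0.0, 1.0]] [[-0.3113, 0.5348, -0.7856, 1.504], [0.9503, 0.1848, -0.2507, 0.3579], [0.0111, -0.8245, -0.5657, 0.7501], [0.0, 0.0, 0.0, 1.0]]
side [[376.19513329440326, 0.0, 256.8348260238104], [0.0, 376.19513329440326, 194.59283637996663], [0.0, 0.0, 1.0]] [[0.9593, -0.1598, 0.2329, 0.3104], [-0.2822, -0.5092, 0.8131, -0.8027], [-0.0113, -0.8457, -0.5336, 0.63], [0.0, 0.0, 0.0, 1.0]]
wrist [[323.3505162673825, 0.0, 256.8909295684034], [0.0, 323.3505162673825, 190.2779914162638], [0.0, 0.0, 1.0]] [[1.0, 0.0004, -0.0001, -0.0005], [-0.0003, 0.9502, 0.3118, -0.0794], [0.0002, -0.3118, 0.9502, -0.1425], [0.0, 0.0, 0.0, 1.0]]
```

View pics/scene0.png

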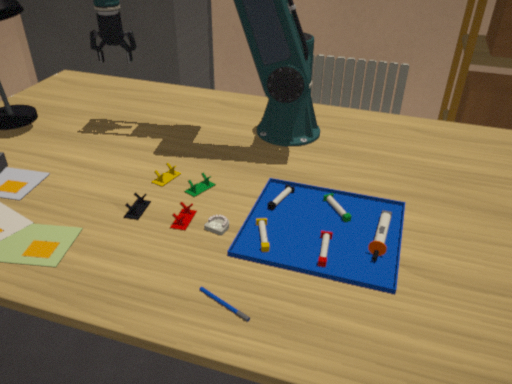

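View pics/side0.png

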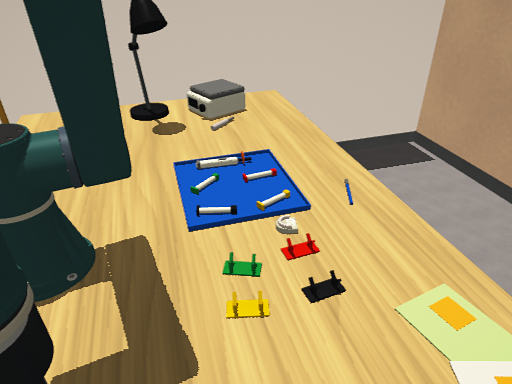

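View pics/wrist0.png

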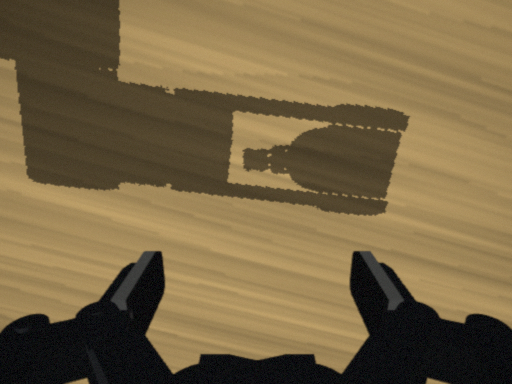

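```bash
cat > h.py <<'E'
import numpy as np,cv2
from plant import sense,grab_frame
def cam(name,save=None):
    s=sense();g=grab_frame(name);K=g["K"]
    if name=="wrist":
        T=np.eye(4);T[:3,:3]=s["tool_rot"];T[:3,3]=s["ee_pos"];T=T@g["tool_from_camera"]
    else:T=g["T"]
    if save:cv2.imwrite(f"pics/{save}.png",g["frame"][:,:,::-1])
    return g["frame"],K,T
def ray(K,T,uv,z):
    uv=np.atleast_2d(np.array(uv,float));d=np.c_[uv,np.ones(len(uv))]@np.linalg.inv(K).T@T[:3,:3].T
    o=T[:3,3];t=(z-o[2])/d[:,2];return o+t[:,None]*d
def proj(K,T,P):
    P=np.atleast_2d(P);c=(P-T[:3,3])@T[:3,:3];p=c@K.T;return p[:,:2]/p[:,2:]
def masks(f):
    h=cv2.cvtColor(f,cv2.COLOR_RGB2HSV);H,S,V=[h[...,i].astype(int) for i in range(3)]
    return dict(red=((H<6)|(H>172))&(S>170)&(V>60),yellow=(H>20)&(H<32)&(S>190)&(V>90),green=(H>45)&(H<80)&(S>130)&(V>40),
      black=(V<40),white=(S<45)&(V>140),blue=(H>100)&(H<125)&(S>150)&(V>50))
def blobs(m,amin=15):
    n,l,st,c=cv2.connectedComponentsWithStats(m.astype(np.uint8))
    return [(c[i],st[i],l==i) for i in range(1,n) if st[i][4]>=amin]
E
python3 - <<'E'
from h import *
for n in("scene","side"):
    f,K,T=cam(n)
    for k,m in masks(f).items():
        if k=="blue":continue
        for c,s,_ in blobs(m):
            if s[4]<1500:
                p=ray(K,T,c,.015)[0]
                if .2<p[0]<1.1 and abs(p[1])<.8: print(n,k,c.round(0),s[4],p.round(3))
E
```

```text
scene red [183. 218.] 323 [ 0.632 -0.123  0.015]
scene red [326. 233.] 22 [0.57  0.248 0.015]
scene red [322. 261.] 58 [0.678 0.26  0.015]
scene yellow [166. 176.] 274 [ 0.455 -0.265  0.015]
scene yellow [ 11. 186.] 165 [ 0.652 -0.662  0.015]
scene yellow [260. 220.] 17 [0.572 0.074 0.015]
scene yellow [ 41. 249.] 384 [ 0.855 -0.395  0.015]
scene yellow [265. 246.] 56 [0.671 0.117 0.015]
scene green [199. 187.] 263 [ 0.475 -0.145  0.015]
scene green [346. 217.] 51 [0.483 0.288 0.015]
scene black [137. 208.] 253 [ 0.632 -0.261  0.015]
scene black [271. 206.] 35 [0.499 0.082 0.015]
scene black [375. 255.] 30 [0.616 0.378 0.015]
scene white [ 21. 181.] 779 [ 0.618 -0.658  0.015]
scene white [282. 195.] 107 [0.438 0.096 0.015]
scene white [336. 204.] 99 [0.435 0.252 0.015]
scene white [ 11. 221.] 614 [ 0.79  -0.541  0.015]
scene white [383. 226.] 245 [0.492 0.386 0.015]
scene white [217. 223.] 211 [ 0.622 -0.028  0.015]
scene white [263. 231.] 114 [0.614 0.094 0.015]
scene white [325. 245.] 130 [0.617 0.255 0.015]
side red [274. 171.] 25 [0.675 0.26  0.015]
side red [245. 178.] 23 [0.571
[... 271 characters left out ...]
504. 380.] 103 [ 0.814 -0.561  0.015]
side green [216. 176.] 25 [0.482 0.289 0.015]
side green [194. 190.] 44 [0.399 0.222 0.015]
side green [242. 267.] 558 [ 0.455 -0.161  0.015]
side black [198. 211.] 17 [0.391 0.103 0.015]
side black [233. 210.] 43 [0.491 0.077 0.015]
side black [323. 289.] 642 [ 0.608 -0.28   0.015]
side white [220. 122.] 42 [0.592 0.757 0.015]
side white [217. 160.] 138 [0.508 0.399 0.015]
side white [259. 174.] 71 [0.622 0.259 0.015]
side white [205. 182.] 69 [0.441 0.26  0.015]
side white [273. 198.] 90 [0.62  0.099 0.015]
side white [215. 209.] 121 [0.441 0.098 0.015]
side white [287. 222.] 148 [ 0.619 -0.026  0.015]
side white [480. 371.] 1193 [ 0.788 -0.535  0.015]
```

Emit:
send_rows:
  motion:
    - {"travel": [-0.4, -0.85, 0], "turn": 0, "fingers": -1}
    - {"travel": [-0.4, -0.85, 0], "turn": 0, "fingers": -1}
    - {"travel": [-0.4, -0.85, 0], "turn": 0, "fingers": -1}
    - {"travel": [-0.4, -0.85, 0], "turn": 0, "fingers": -1}

```text
time_s: 0.58
ee_pos: [0.2546, -0.4972, 0.2306]
tool_rot: [[0.281, -0.96, 0.001], [-0.96, -0.281, 0.004], [-0.004, -0.003, -1.0]]
ft_force: [-0.5, 0.3, -0.4]
gripper_width: 0.0857
```

Emit:
send_rows:
  motion:
    - {"travel": [-0.4, -0.95, 0], "turn": 0, "fingers": -1}
    - {"travel": [-0.4, -0.95, 0], "turn": 0, "fingers": -1}
    - {"travel": [-0.4, -0.95, 0], "turn": 0, "fingers": -1}
    - {"travel": [-0.4, -0.95, 0], "turn": 0, "fingers": -1}

```text
time_s: 0.92
ee_pos: [0.3543, -0.415, 0.2311]
tool_rot: [[0.284, -0.959, 0.003], [-0.959, -0.284, 0.007], [-0.006, -0.005, -1.0]]
ft_force: [0.5, -0.4, -0.9]
gripper_width: 0.0856
```

Emit:
send_rows:
  motion:
    - {"travel": [-0.4, -0.95, 0], "turn": 0, "fingers": -1}
    - {"travel": [-0.4, -0.95, 0], "turn": 0, "fingers": -1}
    - {"travel": [-0.4, -0.95, 0], "turn": 0, "fingers": -1}
    - {"travel": [-0.4, -0.95, 0], "turn": 0, "fingers": -1}

```text
time_s: 1.25
ee_pos: [0.454, -0.3332, 0.2321]
tool_rot: [[0.288, -0.958, 0.006], [-0.958, -0.288, 0.008], [-0.006, -0.008, -1.0]]
ft_force: [-0.5, -0.2, -0.4]
gripper_width: 0.0854
```

Emit:
send_rows:
  motion:
    - {"travel": [-0.4, -0.9, 0], "turn": 0.134, "fingers": -1}
    - {"travel": [-0.4, -0.9, 0], "turn": 0.134, "fingers": -1}
    - {"travel": [-0.4, -0.9, 0], "turn": 0.134, "fingers": -1}
    - {"travel": [-0.4, -0.9, 0], "turn": 0.134, "fingers": -1}
    - {"travel": [-0.4, -0.9, 0], "turn": 0.134, "fingers": -1}

```text
time_s: 1.67
ee_pos: [0.5449, -0.2554, 0.2332]
tool_rot: [[0.016, -1.0, 0.006], [-1.0, -0.016, 0.008], [-0.008, -0.006, -1.0]]
ft_force: [-0.5, -0.5, -0.3]
gripper_width: 0.0857
```

Emit:
send_rows:
  motion:
    - {"travel": [-0.45, -0.35, 0], "turn": 0, "fingers": -1}
    - {"travel": [-0.45, -0.35, 0], "turn": 0, "fingers": -1}
    - {"travel": [-0.45, -0.35, 0], "turn": 0, "fingers": -1}
    - {"travel": [-0.45, -0.35, 0], "turn": 0, "fingers": -1}
    - {"travel": [-0.45, -0.35, 0], "turn": 0, "fingers": -1}

```text
time_s: 2.08
ee_pos: [0.5848, -0.2023, 0.2336]
tool_rot: [[0.015, -1.0, 0.005], [-1.0, -0.015, 0.007], [-0.007, -0.005, -1.0]]
ft_force: [-0.3, 0.3, -0.9]
gripper_width: 0.0854
```

```bash
python3 - <<'E'
from h import *
f,K,T=cam("wrist","w1");np.savez("pics/w1.npz",f=f,K=K,T=T);print(sense()["ee_pos"],np.abs(sense()["qd"]).max())
for k,m in masks(f).items():
    for c,s,_ in blobs(m,60):
        print(k,c.round(0),s,ray(K,T,c,.01)[0].round(3))
E
```

```text
[ 0.58477272 -0.20241488  0.23365277] 0.35913126938583373
red [194. 128.] [ 169   88   49   81 3030] [ 0.618 -0.13   0.01 ]
yellow [ 12. 167.] [  0 160  24  14 149] [0.569 0.086 0.01 ]
yellow [316. 250.] [297 234  39  34 748] [ 0.468 -0.277  0.01 ]
green [216. 252.] [ 190  218   55   72 2088] [ 0.461 -0.151  0.01 ]
black [319. 133.] [ 299   90   42   82 2743] [ 0.614 -0.27   0.01 ]
black [ 26. 228.] [ 15 219  24  19 365] [0.491 0.085 0.01 ]
black [255. 344.] [    0   251   512   133 29431] [ 0.317 -0.202  0.01 ]
black [ 22. 299.] [  7 292  31  13 181] [0.387 0.112 0.01 ]
white [102. 126.] [  75  101   53   54 1756] [ 0.618 -0.026  0.01 ]
white [  5. 153.] [  0 137  15  28 204] [0.585 0.09  0.01 ]
white [ 21. 268.] [ 15 238  13  61 600] [0.434 0.104 0.01 ]
blue [ 34. 188.] [    0    30    84   293 15151] [0.543 0.066 0.01 ]
```

View pics/w1.png

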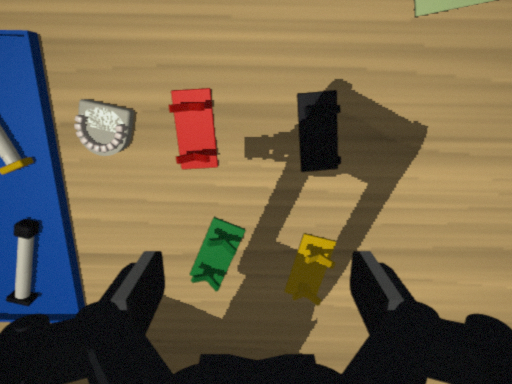

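```bash
python3 - <<'E'
from h import *
f=np.load("pics/w1.npz")["f"]
f=np.clip(255*(f/255.)**.6,0,255).astype(np.uint8)
def c(x,y):
    p=cv2.resize(f[y:y+100,x:x+130],None,fx=3,fy=3,interpolation=cv2.INTER_CUBIC)
    for i in range(0,130,10):
        cv2.putText(p,str(x+i),(i*3,8),0,.3,(255,255,255),1);cv2.line(p,(i*3,10),(i*3,14),(255,255,255),1)
    for i in range(0,100,10):cv2.putText(p,str(y+i),(0,i*3+4),0,.3,(255,255,255),1)
    return p
o=np.vstack([np.hstack([c(140,80),c(255,80)]),np.hstack([c(155,210),c(250,215)])])
cv2.imwrite("pics/w1z.png",o[:,:,::-1])
E
```

```text
(no output)
```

View pics/w1z.png

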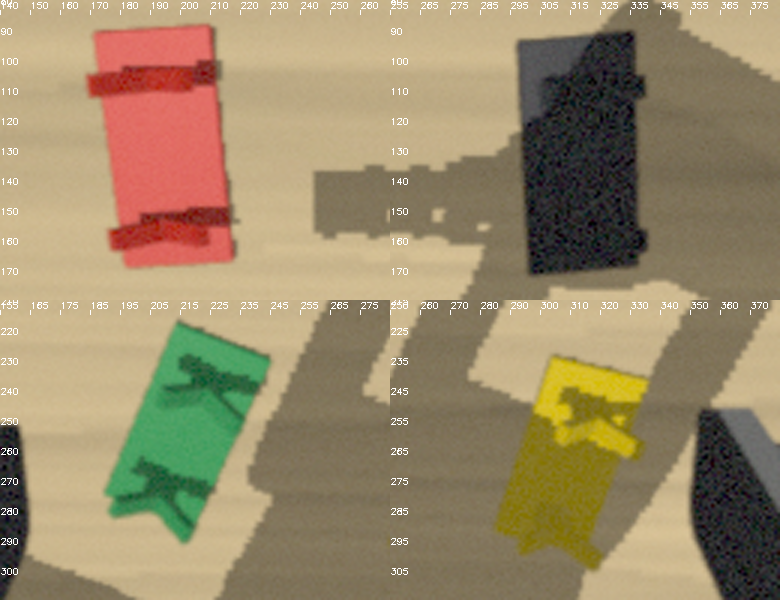

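```bash
python3 - <<'E'
from h import *
from scipy.optimize import least_squares
d=np.load("pics/w1.npz");K,T=d["K"],d["T"]
C=dict(red=[(171,90.7),(210,88.3),(217.7,167.3),(182.3,169)],black=[(297.3,93.7),(336,90.3),(337.7,168.3),(301.7,171)],
green=[(214.3,217.3),(245,229.7),None,(190,274.3)],yellow=[(304.3,233),(336,241.3),None,(285.7,292)])
loc=np.array([(.045,.022),(.045,-.022),(-.045,-.022),(-.045,.022)]) # top of image=+x world, left=+y
for k,v in C.items():
    ok=[i for i in range(4) if v[i]]
    P=ray(K,T,[v[i] for i in ok],.005)[:,:2]
    def r(p):
        R=np.array([[np.cos(p[2]),-np.sin(p[2])],[np.sin(p[2]),np.cos(p[2])]]);return (loc[ok]@R.T+p[:2]-P).ravel()
    s=least_squares(r,[*P.mean(0),0]);print(k,s.x[:2].round(4),np.degrees(s.x[2]).round(1),np.abs(s.fun).max().round(4),np.linalg.norm(P[0]-P[-1]).round(4),np.linalg.norm(P[0]-P[1]).round(4))
E
```

```text
red [ 0.6142 -0.1298] 4.4 0.001 0.0888 0.0431
black [ 0.6143 -0.2698] 6.3 0.0013 0.0881 0.0424
green [ 0.458  -0.1512] -22.2 0.0016 0.0887 0.0415
yellow [ 0.4392 -0.2726] -12.7 0.0014 0.0895 0.0423
```

Emit:
send_rows:
  motion:
    - {"travel": [-1, 0, 0], "turn": 0, "fingers": -0.4}
    - {"travel": [-1, 0, 0], "turn": 0, "fingers": -0.4}
    - {"travel": [-1, 0, 0], "turn": 0, "fingers": -0.4}
    - {"travel": [-1, 0, 0], "turn": 0, "fingers": -0.4}

```text
time_s: 2.47
ee_pos: [0.5812, -0.0784, 0.2345]
tool_rot: [[0.016, -1.0, 0.004], [-1.0, -0.016, 0.011], [-0.01, -0.004, -1.0]]
ft_force: [0.2, 0.7, 0.5]
gripper_width: 0.0598
```

Emit:
send_rows:
  motion:
    - {"travel": [-1, 0, 0], "turn": 0, "fingers": -0.4}
    - {"travel": [-1, 0, 0], "turn": 0, "fingers": -0.4}
    - {"travel": [-1, 0, 0], "turn": 0, "fingers": -0.4}
    - {"travel": [-1, 0, 0], "turn": 0, "fingers": -0.4}

```text
time_s: 2.8
ee_pos: [0.5782, 0.0462, 0.236]
tool_rot: [[0.019, -1.0, 0.003], [-1.0, -0.019, 0.014], [-0.014, -0.003, -1.0]]
ft_force: [-0.2, 0.2, -0.1]
gripper_width: 0.0595
```

Emit:
send_rows:
  motion:
    - {"travel": [-1, 0, 0], "turn": 0, "fingers": -0.4}
    - {"travel": [-1, 0, 0], "turn": 0, "fingers": -0.4}
    - {"travel": [-1, 0, 0], "turn": 0, "fingers": -0.4}
    - {"travel": [-1, 0, 0], "turn": 0, "fingers": -0.4}
    - {"travel": [-1, 0, 0], "turn": 0, "fingers": -0.4}
    - {"travel": [-1, 0, 0], "turn": 0, "fingers": -0.4}

```text
time_s: 3.3
ee_pos: [0.5759, 0.1646, 0.2375]
tool_rot: [[0.019, -1.0, 0.003], [-1.0, -0.019, 0.013], [-0.012, -0.003, -1.0]]
ft_force: [0.9, -0.5, 0.1]
gripper_width: 0.0599
```

```bash
python3 - <<'E'
from h import *
f,K,T=cam("wrist","w2");np.savez("pics/w2.npz",f=f,K=K,T=T);print(sense()["ee_pos"],np.abs(sense()["qd"]).max(),sense()["joint_positions"].round(1))
for k,m in masks(f).items():
    for c,s,_ in blobs(m,60):
        print(k,c.round(0),s,ray(K,T,c,.014)[0].round(3))
E
```

```text
[0.57592784 0.16417874 0.23751207] 0.5962633813867043 [ 8.9 20.  86.5  0.7 73.2 97.6]
red [170.  64.] [159  55  23  18 342] [0.674 0.262 0.014]
red [504. 133.] [ 492   88   20   79 1093] [ 0.61  -0.107  0.014]
red [184. 160.] [171 155  27  10 171] [0.57  0.252 0.014]
yellow [306.  74.] [296  64  21  20 287] [0.667 0.117 0.014]
yellow [335. 163.] [322 155  27  15 166] [0.571 0.077 0.014]
green [495. 256.] [ 468  216   44   70 1612] [ 0.456 -0.136  0.014]
green [158. 232.] [148 222  21  21 258] [0.479 0.289 0.014]
green [213. 289.] [202 278  20  21 139] [0.398 0.223 0.014]
black [ 70. 121.] [ 67 108   8  27 155] [0.613 0.377 0.014]
black [326. 225.] [317 216  18  20 257] [0.492 0.082 0.014]
black [257. 341.] [    0   243   512   141 30774] [0.314 0.162 0.014]
black [298. 294.] [289 287  21  14  99] [0.392 0.109 0.014]
white [177. 115.] [ 165   74   25   84 1158] [0.621 0.257 0.014]
white [313.  94.] [302  81  21  26 355] [0.647 0.109 0.014]
white [443. 123.] [ 423   98   43   55 1414] [ 0.619 -0.038  0.014]
white [ 74. 207.] [  58  153   32  109 1970] [0.509 0.39  0.014]
white [309. 267.] [295 232  26  64 700] [0.434 0.098 0.014]
white [168. 244.] [159 235  17  18 179] [0.462 0.278 0.014]
white [203. 279.] [195 266  19  25 242] [0.411 0.235 0.014]
blue [200. 151.] [    0    20   390   299 82971] [0.581 0.234 0.014]
```

View pics/w2.png

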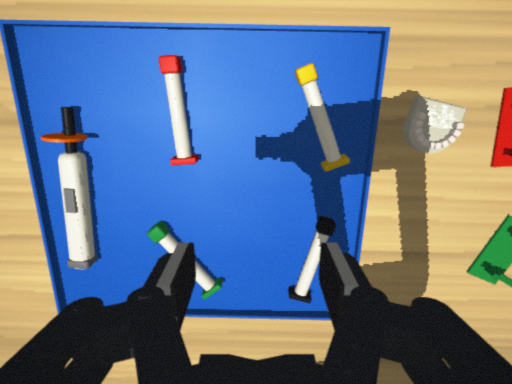

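```bash
cat > go.py <<'E'
import sys;from h import *
# go.py x y z angle(deg of syringe axis) : prints travel/turn units
x,y,z,a=map(float,sys.argv[1:5]);s=sense();R=s["tool_rot"];d=np.array([x,y,z])-s["ee_pos"]
cur=np.degrees(np.arctan2(-R[1,1],-R[0,1]));t=-(a-cur);t=(t+90)%180-90
print("travel",(R.T@d/.12).round(3),"turn",round(t/120,3),"pos",s["ee_pos"].round(4),"ang",cur.round(2),"tilt",R[:2,2].round(4),"w",round(s["gripper_width"],4),"q6",s["joint_positions"][5].round(0),"F",s["ft_force"].round(1))
E
python3 go.py .617 .096 .09 22.6
```

```text
travel [ 0.59  -0.328  1.223] turn -0.18 pos [0.5759 0.1642 0.2375] ang 1.04 tilt [0.0029 0.0127] w 0.0596 q6 98.0 F [0.3 0.2 0.1]
```

Emit:
send_rows:
  motion:
    - {"travel": [0.59, -0.33, 0.9], "turn": -0.18, "fingers": -0.4}
    - {"travel": [0.59, -0.33, 0.9], "turn": -0.18, "fingers": -0.4}
    - {"travel": [0.59, -0.33, 0.9], "turn": -0.18, "fingers": -0.4}
    - {"travel": [0.59, -0.33, 0.9], "turn": -0.18, "fingers": -0.4}
    - {"travel": [0.59, -0.33, 0.9], "turn": -0.18, "fingers": -0.4}
    - {"travel": [0.59, -0.33, 0.9], "turn": -0.18, "fingers": -0.4}

```text
time_s: 3.85
ee_pos: [0.617, 0.0941, 0.1289]
tool_rot: [[0.38, -0.925, 0.002], [-0.925, -0.38, 0.013], [-0.011, -0.007, -1.0]]
ft_force: [1.0, -0.2, 1.7]
gripper_width: 0.0598
```

```bash
python3 go.py .617 .096 .05 22.6; python3 - <<'E'
from h import *
f,K,T=cam("wrist","w3")
M=masks(f)
for k in("white","yellow"):
    for c,s,_ in blobs(M[k],100): print(k,c.round(0),s,ray(K,T,c,.014)[0].round(4))
print(proj(K,T,[.617,.096,.014]))
E
```

```text
travel [-0.007 -0.001  0.658] turn -0.002 pos [0.617  0.0941 0.1289] ang 22.31 tilt [0.0019 0.013 ] w 0.0598 q6 69.0 F [ 1.  -0.2  1.7]
white [ 66. 103.] [  50   42   33  121 2377] [0.6217 0.2582 0.014 ]
white [256. 155.] [246 131  20  53 946] [0.6395 0.1063 0.014 ]
white [256. 224.] [247 209  19  29 444] [0.5842 0.0834 0.014 ]
white [ 23. 290.] [   0  251   50   80 1273] [0.4368 0.2594 0.014 ]
white [371. 261.] [357 252  33  17 158] [ 0.5895 -0.0255  0.014 ]
white [199. 332.] [184 313  35  43 645] [0.4558 0.091  0.014 ]
yellow [256. 118.] [244 107  25  23 547] [0.667  0.1173 0.014 ]
yellow [257. 239.] [241 231  33  14 307] [0.5706 0.0769 0.014 ]
[[257.04212495 184.66504665]]
```

View pics/w3.png

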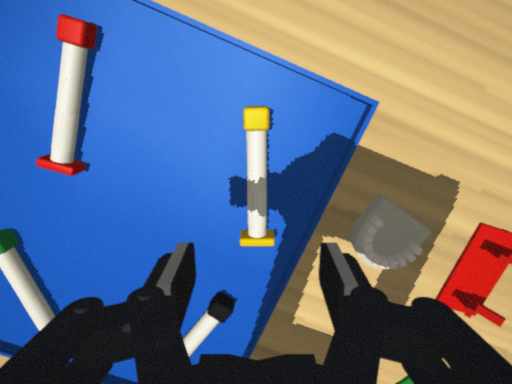

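Emit:
send_rows:
  motion:
    - {"travel": [-0.01, 0, 0.3], "turn": 0, "fingers": -0.4}
    - {"travel": [-0.01, 0, 0.6], "turn": 0, "fingers": -0.4}
    - {"travel": [-0.01, 0, 0.8], "turn": 0, "fingers": -0.4}
    - {"travel": [-0.01, 0, 0.92], "turn": 0, "fingers": -0.4}
    - {"travel": [-0.01, 0, 0.92], "turn": 0, "fingers": -0.4}
    - {"travel": [-0.01, 0, 0.92], "turn": 0, "fingers": -0.4}

```text
time_s: 4.4
ee_pos: [0.6181, 0.0985, 0.021]
tool_rot: [[0.381, -0.924, 0.005], [-0.924, -0.381, 0.013], [-0.01, -0.01, -1.0]]
ft_force: [0.4, -0.5, 0.1]
gripper_width: 0.0597
```

```bash
python3 go.py .617 .096 .007 22.6
```

```text
travel [0.017 0.017 0.116] turn -0.002 pos [0.6181 0.0985 0.021 ] ang 22.41 tilt [0.0052 0.0134] w 0.0597 q6 69.0 F [ 0.4 -0.5  0.1]
```

Emit:
send_rows:
  motion:
    - {"travel": [0.017, 0.017, 0.12], "turn": 0, "fingers": -0.4}
    - {"travel": [0.017, 0.017, 0.12], "turn": 0, "fingers": -0.4}
    - {"travel": [0.017, 0.017, 0.12], "turn": 0, "fingers": 1}
    - {"travel": [0.017, 0.017, 0.12], "turn": 0, "fingers": 1}
    - {"travel": [0.017, 0.017, 0.12], "turn": 0, "fingers": 1}
    - {"travel": [0.017, 0.017, 0.12], "turn": 0, "fingers": 1}
    - {"travel": [0.017, 0.017, 0.12], "turn": 0, "fingers": 1}
    - {"travel": [0.017, 0.017, 0.12], "turn": 0, "fingers": 1}

```text
time_s: 5.07
ee_pos: [0.6179, 0.0961, 0.008]
tool_rot: [[0.381, -0.924, 0.007], [-0.924, -0.381, 0.014], [-0.01, -0.012, -1.0]]
ft_force: [-1.4, -0.6, 6.5]
gripper_width: 0.0135
```

```bash
python3 go.py .617 .096 .12 22.6
```

```text
travel [-0.011 -0.004 -0.933] turn -0.002 pos [0.6179 0.0961 0.008 ] ang 22.41 tilt [0.0071 0.0135] w 0.0135 q6 69.0 F [-1.4 -0.6  6.5]
```

Emit:
send_rows:
  motion:
    - {"travel": [0, 0, -0.15], "turn": 0, "fingers": 1}
    - {"travel": [0, 0, -0.15], "turn": 0, "fingers": 1}
    - {"travel": [0, 0, -0.3], "turn": 0, "fingers": 1}
    - {"travel": [0, 0, -0.4], "turn": 0, "fingers": 1}
    - {"travel": [0, 0, -0.4], "turn": 0, "fingers": 1}

```text
time_s: 5.48
ee_pos: [0.6197, 0.0956, 0.0585]
tool_rot: [[0.381, -0.924, 0.012], [-0.924, -0.381, 0.014], [-0.008, -0.016, -1.0]]
ft_force: [0.9, 0.1, -0.3]
gripper_width: 0.0136
```

```bash
python3 go.py .617 .096 .12 22.6; python3 - <<'E'
from h import *
f,K,T=cam("wrist","w4")
f,K,T=cam("side","s4")
cv2.imwrite("pics/s4z.png",cv2.resize(f[120:260,180:340],None,fx=4,fy=4,interpolation=cv2.INTER_CUBIC)[:,:,::-1])
E
```

```text
travel [-0.016  0.011 -0.513] turn -0.002 pos [0.6197 0.0956 0.0585] ang 22.4 tilt [0.012  0.0137] w 0.0136 q6 69.0 F [ 0.9  0.1 -0.3]
```

View pics/w4.png

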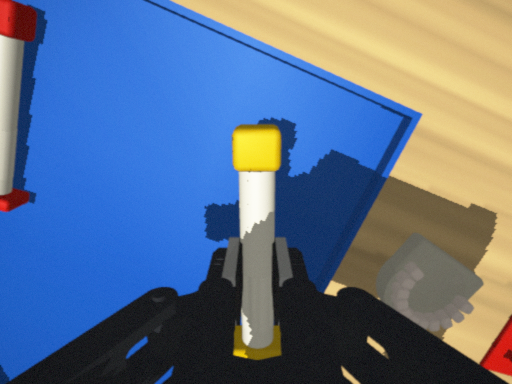

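View pics/s4z.png

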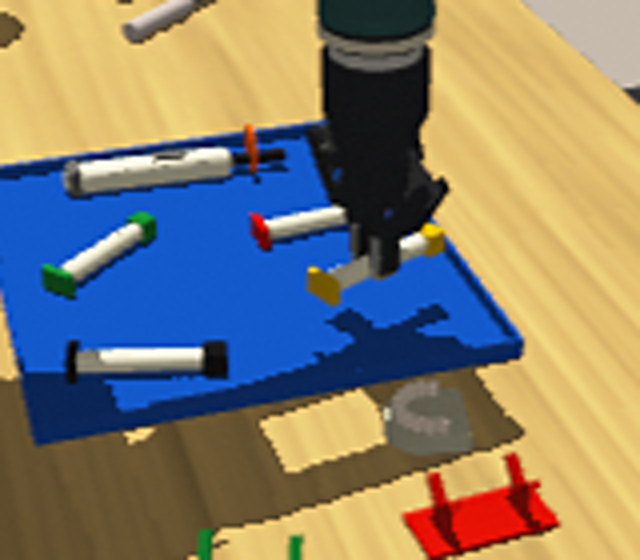

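Emit:
send_rows:
  motion:
    - {"travel": [0, 0, -0.25], "turn": 0, "fingers": 1}
    - {"travel": [0.25, 0.28, -0.5], "turn": 0, "fingers": 1}
    - {"travel": [0.5, 0.56, -0.5], "turn": 0, "fingers": 1}
    - {"travel": [0.75, 0.84, -0.5], "turn": 0, "fingers": 1}
    - {"travel": [0.75, 0.84, -0.5], "turn": 0, "fingers": 1}
    - {"travel": [0.75, 0.84, -0.5], "turn": 0, "fingers": 1}

```text
time_s: 6.08
ee_pos: [0.5561, -0.03, 0.1134]
tool_rot: [[0.378, -0.926, 0.006], [-0.926, -0.378, 0.013], [-0.01, -0.01, -1.0]]
ft_force: [0.2, 0.5, -0.1]
gripper_width: 0.0135
```

Emit:
send_rows:
  motion:
    - {"travel": [0.25, 0.28, 0], "turn": 0, "fingers": 1}
    - {"travel": [0.5, 0.56, 0], "turn": 0, "fingers": 1}
    - {"travel": [0.75, 0.84, 0], "turn": 0, "fingers": 1}
    - {"travel": [0.75, 0.84, 0], "turn": 0, "fingers": 1}
    - {"travel": [0.75, 0.84, 0], "turn": 0, "fingers": 1}

```text
time_s: 6.5
ee_pos: [0.4956, -0.1535, 0.1106]
tool_rot: [[0.375, -0.927, 0.004], [-0.927, -0.375, 0.013], [-0.01, -0.009, -1.0]]
ft_force: [-0.0, -0.0, 0.2]
gripper_width: 0.0134
```

```bash
python3 go.py .4392 -.2726 .12 -12.7
```

```text
travel [ 0.743  0.807 -0.093] turn 0.289 pos [ 0.4956 -0.1535  0.1106] ang 22.03 tilt [0.0045 0.0128] w 0.0134 q6 42.0 F [-0.  -0.   0.2]
```

Emit:
send_rows:
  motion:
    - {"travel": [0.25, 0.28, -0.05], "turn": 0.05, "fingers": 1}
    - {"travel": [0.5, 0.56, -0.05], "turn": 0.1, "fingers": 1}
    - {"travel": [0.74, 0.81, -0.05], "turn": 0.15, "fingers": 1}
    - {"travel": [0.74, 0.81, -0.05], "turn": 0.2, "fingers": 1}
    - {"travel": [0.74, 0.81, -0.05], "turn": 0.25, "fingers": 1}
    - {"travel": [0.74, 0.81, -0.05], "turn": 0.289, "fingers": 1}
    - {"travel": [0.74, 0.81, -0.05], "turn": 0.289, "fingers": 1}
    - {"travel": [0.74, 0.81, -0.05], "turn": 0.289, "fingers": 1}

```text
time_s: 7.17
ee_pos: [0.4395, -0.2714, 0.1144]
tool_rot: [[-0.216, -0.976, 0.004], [-0.976, 0.216, 0.014], [-0.014, -0.001, -1.0]]
ft_force: [0.3, -0.3, -0.4]
gripper_width: 0.0136
```

```bash
python3 go.py .4392 -.2726 .06 -12.7; python3 - <<'E'
from h import *
f,K,T=cam("wrist","w5")
f,K,T=cam("side","s5")
cv2.imwrite("pics/s5z.png",cv2.resize(f[220:350,180:340],None,fx=4,fy=4,interpolation=cv2.INTER_CUBIC)[:,:,::-1])
E
```

```text
travel [0.017 0.001 0.453] turn 0.002 pos [ 0.4395 -0.2714  0.1144] ang -12.46 tilt [0.0043 0.0136] w 0.0136 q6 62.0 F [ 0.3 -0.3 -0.4]
```

View pics/w5.png

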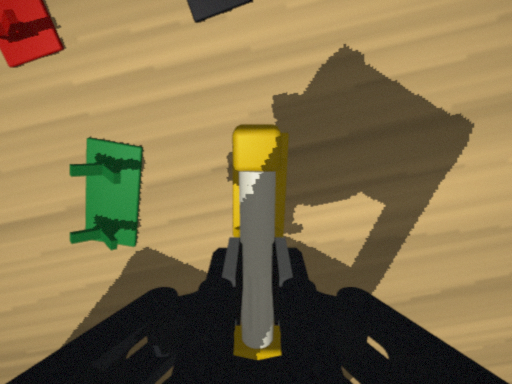

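View pics/s5z.png

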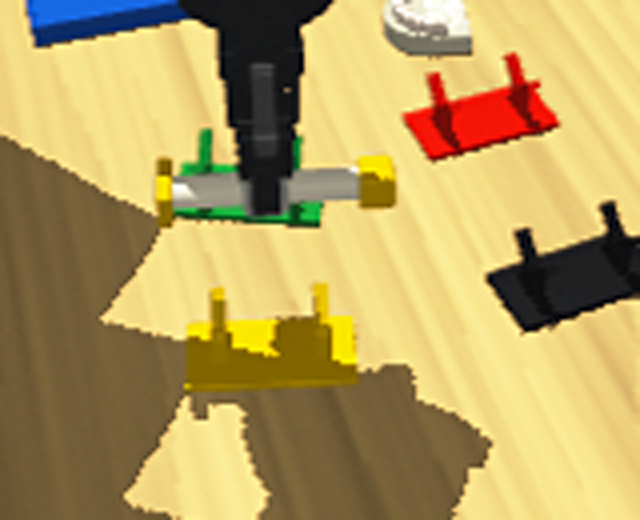

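Emit:
send_rows:
  motion:
    - {"travel": [0.017, 0, 0.2], "turn": 0, "fingers": 1}
    - {"travel": [0.017, 0, 0.4], "turn": 0, "fingers": 1}
    - {"travel": [0.017, 0, 0.55], "turn": 0, "fingers": 1}
    - {"travel": [0.017, 0, 0.6], "turn": 0, "fingers": 1}
    - {"travel": [0.017, 0, 0.6], "turn": 0, "fingers": 1}

```text
time_s: 7.68
ee_pos: [0.4384, -0.2713, 0.0411]
tool_rot: [[-0.214, -0.977, 0.002], [-0.977, 0.214, 0.016], [-0.016, 0.002, -1.0]]
ft_force: [-0.3, -0.1, -1.0]
gripper_width: 0.0133
```

```bash
python3 go.py .4392 -.2726 .029 -12.7; python3 - <<'E'
from h import *
f,K,T=cam("side","s6")
cv2.imwrite("pics/s6z.png",cv2.resize(f[240:340,180:320],None,fx=5,fy=5,interpolation=cv2.INTER_CUBIC)[:,:,::-1])
E
```

```text
travel [ 0.011 -0.009  0.101] turn 0.003 pos [ 0.4384 -0.2713  0.0411] ang -12.36 tilt [0.0017 0.0155] w 0.0133 q6 62.0 F [-0.3 -0.1 -1. ]
```

View pics/s6z.png

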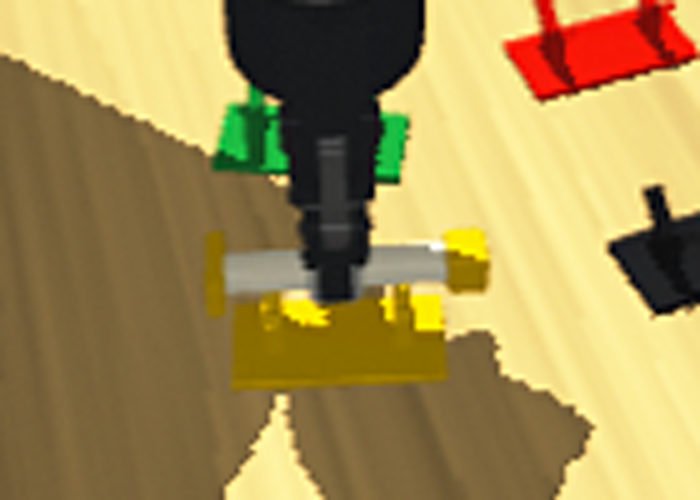

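Emit:
send_rows:
  motion:
    - {"travel": [0.01, 0, 0.04], "turn": 0, "fingers": 1}
    - {"travel": [0.01, 0, 0.08], "turn": 0, "fingers": 1}
    - {"travel": [0.01, 0, 0.1], "turn": 0, "fingers": 1}
    - {"travel": [0.01, 0, 0.1], "turn": 0, "fingers": 1}

```text
time_s: 8.07
ee_pos: [0.4389, -0.273, 0.0302]
tool_rot: [[-0.214, -0.977, 0.003], [-0.977, 0.214, 0.014], [-0.015, -0.0, -1.0]]
ft_force: [-0.6, 0.4, -0.6]
gripper_width: 0.0133
```

Emit:
send_rows:
  motion:
    - {"travel": [0, 0, 0.02], "turn": 0, "fingers": 1}
    - {"travel": [0, 0, 0.02], "turn": 0, "fingers": 1}
    - {"travel": [0, 0, 0.02], "turn": 0, "fingers": 1}

```text
time_s: 8.32
ee_pos: [0.4394, -0.2724, 0.0287]
tool_rot: [[-0.215, -0.977, 0.004], [-0.977, 0.215, 0.015], [-0.015, -0.001, -1.0]]
ft_force: [0.8, 4.6, 7.9]
gripper_width: 0.0134
```

Emit:
send_rows:
  motion:
    - {"travel": [0, 0, 0], "turn": 0, "fingers": -0.2}
    - {"travel": [0, 0, 0], "turn": 0, "fingers": -0.2}
    - {"travel": [0, 0, 0], "turn": 0, "fingers": -0.2}
    - {"travel": [0, 0, 0], "turn": 0, "fingers": -0.2}
    - {"travel": [0, 0, -0.3], "turn": 0, "fingers": -0.2}
    - {"travel": [0, 0, -0.6], "turn": 0, "fingers": -0.2}
    - {"travel": [0, 0, -0.6], "turn": 0, "fingers": -0.2}

```text
time_s: 8.9
ee_pos: [0.4421, -0.2762, 0.1057]
tool_rot: [[-0.215, -0.977, 0.011], [-0.977, 0.215, 0.009], [-0.011, -0.009, -1.0]]
ft_force: [0.6, 0.0, 0.5]
gripper_width: 0.0514
```

```bash
python3 go.py .4396 .0949 .1 -15.1; python3 - <<'E'
from h import *
f,K,T=cam("wrist","w7")
M=masks(f)
for k in("yellow","white"):
    for c,s,_ in blobs(M[k],60): print(k,c.round(0),s,ray(K,T,c,.034)[0].round(4))
f,K,T=cam("side","s7")
cv2.imwrite("pics/s7z.png",cv2.resize(f[240:340,180:320],None,fx=5,fy=5,interpolation=cv2.INTER_CUBIC)[:,:,::-1])
E
```

```text
travel [-3.015  0.685  0.076] turn 0.022 pos [ 0.4421 -0.2762  0.1057] ang -12.41 tilt [0.011 0.009] w 0.0514 q6 62.0 F [0.6 0.  0.5]
yellow [254. 179.] [ 226  118   58  133 3977] [ 0.4597 -0.2769  0.034 ]
yellow [251. 273.] [230 261  42  21 424] [ 0.3879 -0.2587  0.034 ]
white [252. 159.] [242 148  23  30 461] [ 0.4742 -0.2789  0.034 ]
white [244. 222.] [241 213   9  22 107] [ 0.4303 -0.2632  0.034 ]
```

View pics/s7z.png

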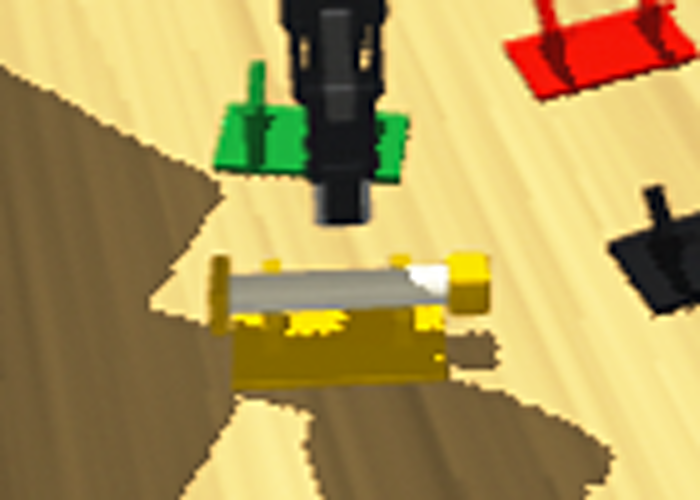

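View pics/w7.png

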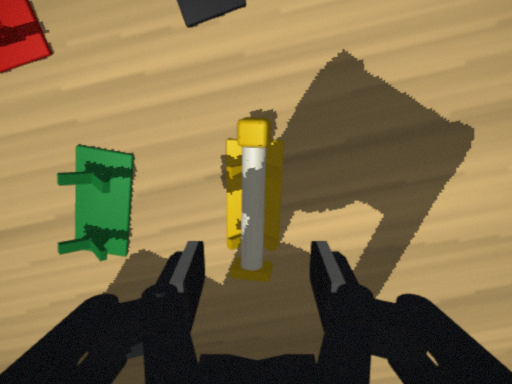

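Emit:
send_rows:
  motion:
    - {"travel": [-0.3, 0.07, -0.05], "turn": 0, "fingers": -0.2}
    - {"travel": [-0.6, 0.14, -0.05], "turn": 0, "fingers": -0.2}
    - {"travel": [-1, 0.23, -0.05], "turn": 0, "fingers": -0.2}
    - {"travel": [-1, 0.23, -0.05], "turn": 0, "fingers": -0.2}
    - {"travel": [-1, 0.23, -0.05], "turn": 0, "fingers": -0.2}

```text
time_s: 9.42
ee_pos: [0.4366, -0.1481, 0.1082]
tool_rot: [[-0.212, -0.977, 0.003], [-0.977, 0.212, 0.015], [-0.015, 0.0, -1.0]]
ft_force: [0.1, -0.1, -0.2]
gripper_width: 0.0516
```

Emit:
send_rows:
  motion:
    - {"travel": [-0.3, 0.07, 0], "turn": 0, "fingers": -0.2}
    - {"travel": [-0.6, 0.14, 0], "turn": 0, "fingers": -0.2}
    - {"travel": [-1, 0.23, 0], "turn": 0, "fingers": -0.2}
    - {"travel": [-1, 0.23, 0], "turn": 0, "fingers": -0.2}
    - {"travel": [-1, 0.23, 0], "turn": 0, "fingers": -0.2}

```text
time_s: 9.83
ee_pos: [0.4346, -0.0237, 0.1094]
tool_rot: [[-0.208, -0.978, 0.002], [-0.978, 0.208, 0.015], [-0.015, 0.002, -1.0]]
ft_force: [0.2, 0.1, -0.0]
gripper_width: 0.0513
```

```bash
python3 go.py .4396 .0949 .11 -15.1
```

```text
travel [-0.975  0.165  0.01 ] turn 0.026 pos [ 0.4346 -0.0237  0.1094] ang -12.02 tilt [0.0016 0.015 ] w 0.0513 q6 88.0 F [ 0.2  0.1 -0. ]
```

Emit:
send_rows:
  motion:
    - {"travel": [-0.3, 0.05, 0], "turn": 0.026, "fingers": -0.2}
    - {"travel": [-0.6, 0.1, 0], "turn": 0.026, "fingers": -0.2}
    - {"travel": [-0.97, 0.165, 0], "turn": 0.026, "fingers": -0.2}
    - {"travel": [-0.97, 0.165, 0], "turn": 0.026, "fingers": -0.2}
    - {"travel": [-0.97, 0.165, 0], "turn": 0.026, "fingers": -0.2}

```text
time_s: 10.25
ee_pos: [0.4405, 0.0946, 0.1108]
tool_rot: [[-0.258, -0.966, 0.002], [-0.966, 0.258, 0.015], [-0.015, 0.002, -1.0]]
ft_force: [0.3, 0.0, -0.2]
gripper_width: 0.0513
```

```bash
python3 - <<'E'
from h import *
f,K,T=cam("wrist","w8")
M=masks(f)
for k in("black","white"):
    for c,s,_ in blobs(M[k],60): print(k,c.round(0),s,ray(K,T,c,.014)[0].round(4))
E
python3 go.py .4396 .0949 .007 -15.1
```

```text
black [262. 114.] [246 109  25  23  91] [0.4968 0.0777 0.014 ]
black [246. 246.] [241 240  15  11  73] [0.3967 0.1175 0.014 ]
black [270. 246.] [263 240  13  11  84] [0.392  0.0976 0.014 ]
black [258. 340.] [    0   242   512   142 30947] [0.301  0.1321 0.014 ]
white [256. 146.] [247 135  21  28 465] [0.475  0.0876 0.014 ]
white [257. 221.] [ 248  194   20   55 1016] [0.4162 0.1023 0.014 ]
white [ 68. 241.] [  14  206  109   71 1967] [0.4382 0.2586 0.014 ]
travel [0.002 0.007 0.865] turn 0.001 pos [0.4403 0.0934 0.1108] ang -15.04 tilt [0.0018 0.0142] w 0.0511 q6 107.0 F [ 0.2  0.7 -0.4]
```

View pics/w8.png

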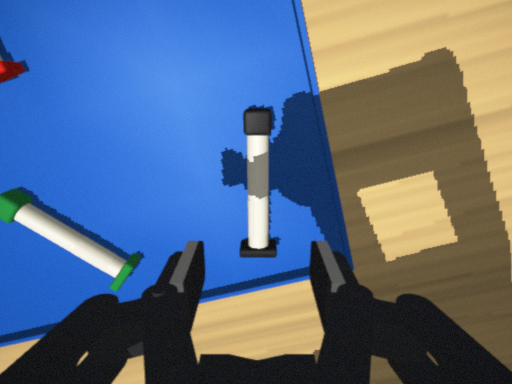

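Emit:
send_rows:
  motion:
    - {"travel": [0, 0, 0.3], "turn": 0, "fingers": -0.2}
    - {"travel": [0, 0, 0.55], "turn": 0, "fingers": -0.2}
    - {"travel": [0, 0, 0.7], "turn": 0, "fingers": -0.2}
    - {"travel": [0, 0, 0.78], "turn": 0, "fingers": -0.2}
    - {"travel": [0, 0, 0.78], "turn": 0, "fingers": -0.2}
    - {"travel": [0, 0, 0.78], "turn": 0, "fingers": -0.2}

```text
time_s: 10.8
ee_pos: [0.4404, 0.0928, 0.0167]
tool_rot: [[-0.262, -0.965, 0.0], [-0.965, 0.262, 0.014], [-0.013, 0.003, -1.0]]
ft_force: [0.1, 0.4, -0.1]
gripper_width: 0.0514
```

```bash
python3 go.py .4396 .0949 .007 -15.1
```

```text
travel [-0.014  0.011  0.081] turn -0.001 pos [0.4404 0.0928 0.0167] ang -15.18 tilt [0.0001 0.0138] w 0.0514 q6 106.0 F [ 0.1  0.4 -0.1]
```

Emit:
send_rows:
  motion:
    - {"travel": [-0.014, 0.01, 0.08], "turn": 0, "fingers": -0.2}
    - {"travel": [-0.014, 0.01, 0.08], "turn": 0, "fingers": -0.2}
    - {"travel": [-0.014, 0.01, 0.08], "turn": 0, "fingers": 1}
    - {"travel": [-0.014, 0.01, 0.08], "turn": 0, "fingers": 1}
    - {"travel": [-0.014, 0.01, 0.08], "turn": 0, "fingers": 1}
    - {"travel": [-0.014, 0.01, 0.08], "turn": 0, "fingers": 1}
    - {"travel": [-0.014, 0.01, 0.08], "turn": 0, "fingers": 1}

```text
time_s: 11.38
ee_pos: [0.4404, 0.0946, 0.0081]
tool_rot: [[-0.261, -0.965, 0.002], [-0.965, 0.261, 0.013], [-0.013, 0.002, -1.0]]
ft_force: [-1.5, -2.4, 7.1]
gripper_width: 0.0135
```

Emit:
send_rows:
  motion:
    - {"travel": [0, 0, -0.15], "turn": 0, "fingers": 1}
    - {"travel": [0, 0, -0.4], "turn": 0, "fingers": 1}
    - {"travel": [0, 0, -0.65], "turn": 0, "fingers": 1}
    - {"travel": [0, 0, -0.9], "turn": 0, "fingers": 1}
    - {"travel": [0, 0, -0.9], "turn": 0, "fingers": 1}

```text
time_s: 11.8
ee_pos: [0.4438, 0.0934, 0.1212]
tool_rot: [[-0.26, -0.965, 0.011], [-0.965, 0.261, 0.014], [-0.016, -0.007, -1.0]]
ft_force: [1.3, -0.1, -0.2]
gripper_width: 0.0133
```

```bash
python3 go.py .6143 -.2698 .12 6.3;python3 - <<'E'
from h import *
f,K,T=cam("wrist","w9")
E
```

```text
travel [ 2.552 -2.161 -0.016] turn -0.178 pos [0.4438 0.0934 0.1212] ang -15.11 tilt [0.0113 0.0138] w 0.0133 q6 107.0 F [ 1.3 -0.1 -0.2]
```

View pics/w9.png

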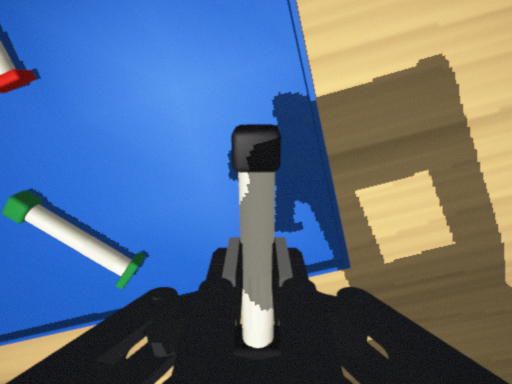

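Held. On to the black rest.

Emit:
send_rows:
  motion:
    - {"travel": [0.28, -0.24, 0], "turn": 0, "fingers": 1}
    - {"travel": [0.56, -0.48, 0], "turn": 0, "fingers": 1}
    - {"travel": [0.85, -0.72, 0], "turn": 0, "fingers": 1}
    - {"travel": [0.85, -0.72, 0], "turn": 0, "fingers": 1}
    - {"travel": [0.85, -0.72, 0], "turn": 0, "fingers": 1}

```text
time_s: 12.27
ee_pos: [0.5011, -0.0303, 0.1174]
tool_rot: [[-0.264, -0.965, 0.01], [-0.964, 0.264, 0.013], [-0.015, -0.006, -1.0]]
ft_force: [0.3, -0.6, -0.1]
gripper_width: 0.0136
```

Emit:
send_rows:
  motion:
    - {"travel": [0.28, -0.24, 0], "turn": 0, "fingers": 1}
    - {"travel": [0.56, -0.48, 0], "turn": 0, "fingers": 1}
    - {"travel": [0.85, -0.72, 0], "turn": 0, "fingers": 1}
    - {"travel": [0.85, -0.72, 0], "turn": 0, "fingers": 1}
    - {"travel": [0.85, -0.72, 0], "turn": 0, "fingers": 1}

```text
time_s: 12.68
ee_pos: [0.5586, -0.1535, 0.1157]
tool_rot: [[-0.266, -0.964, 0.011], [-0.964, 0.266, 0.012], [-0.015, -0.007, -1.0]]
ft_force: [-0.5, 0.1, -0.4]
gripper_width: 0.0135
```

```bash
python3 go.py .6143 -.2698 .12 6.3
```

```text
travel [ 0.81  -0.706 -0.043] turn -0.181 pos [ 0.5586 -0.1535  0.1157] ang -15.44 tilt [0.0107 0.0124] w 0.0135 q6 82.0 F [-0.5  0.1 -0.4]
```

Emit:
send_rows:
  motion:
    - {"travel": [0.27, -0.24, 0], "turn": -0.06, "fingers": 1}
    - {"travel": [0.54, -0.48, 0], "turn": -0.12, "fingers": 1}
    - {"travel": [0.81, -0.71, 0], "turn": -0.181, "fingers": 1}
    - {"travel": [0.81, -0.71, 0], "turn": -0.181, "fingers": 1}
    - {"travel": [0.81, -0.71, 0], "turn": -0.181, "fingers": 1}
    - {"travel": [0.81, -0.71, 0], "turn": -0.181, "fingers": 1}

```text
time_s: 13.18
ee_pos: [0.6133, -0.2672, 0.1136]
tool_rot: [[0.108, -0.994, 0.007], [-0.994, -0.108, 0.015], [-0.014, -0.009, -1.0]]
ft_force: [-0.4, -0.0, -0.7]
gripper_width: 0.0135
```

```bash
python3 go.py .6143 -.2698 .043 6.3;python3 - <<'E'
from h import *
f,K,T=cam("wrist")
cv2.imwrite("pics/w10.png",np.clip(255*(f/255.)**.5,0,255).astype(np.uint8)[:,:,::-1])
E
```

```text
travel [ 0.031 -0.001  0.588] turn -0.001 pos [ 0.6133 -0.2672  0.1136] ang 6.2 tilt [0.0075 0.0152] w 0.0135 q6 53.0 F [-0.4 -0.  -0.7]
```

View pics/w10.png

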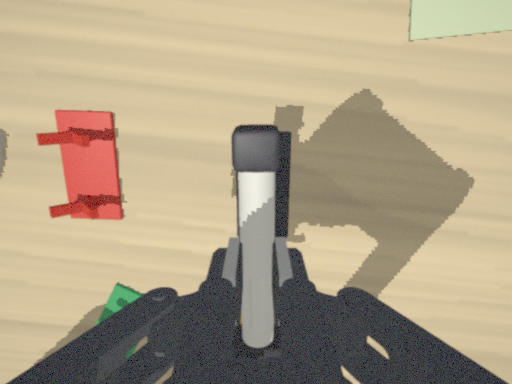

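Emit:
send_rows:
  motion:
    - {"travel": [0.025, 0, 0.2], "turn": 0, "fingers": 1}
    - {"travel": [0.03, 0, 0.4], "turn": 0, "fingers": 1}
    - {"travel": [0.03, 0, 0.55], "turn": 0, "fingers": 1}
    - {"travel": [0.03, 0, 0.6], "turn": 0, "fingers": 1}
    - {"travel": [0.03, 0, 0.6], "turn": 0, "fingers": 1}

```text
time_s: 13.65
ee_pos: [0.6116, -0.266, 0.0399]
tool_rot: [[0.11, -0.994, 0.003], [-0.994, -0.11, 0.018], [-0.018, -0.005, -1.0]]
ft_force: [0.4, 0.3, 0.8]
gripper_width: 0.0134
```

```bash
python3 go.py .6143 -.2698 .029 6.3
```

```text
travel [ 0.036 -0.018  0.09 ] turn 0.0 pos [ 0.6116 -0.266   0.0399] ang 6.31 tilt [0.0026 0.0183] w 0.0134 q6 53.0 F [0.4 0.3 0.8]
```

Emit:
send_rows:
  motion:
    - {"travel": [0.036, -0.018, 0], "turn": 0, "fingers": 1}
    - {"travel": [0.036, -0.018, 0], "turn": 0, "fingers": 1}
    - {"travel": [0.036, -0.018, 0.05], "turn": 0, "fingers": 1}
    - {"travel": [0.036, -0.018, 0.09], "turn": 0, "fingers": 1}
    - {"travel": [0.036, -0.018, 0.09], "turn": 0, "fingers": 1}
    - {"travel": [0.036, -0.018, 0.09], "turn": 0, "fingers": 1}

```text
time_s: 14.15
ee_pos: [0.6141, -0.2698, 0.0289]
tool_rot: [[0.11, -0.994, 0.002], [-0.994, -0.11, 0.018], [-0.018, -0.004, -1.0]]
ft_force: [-0.6, 0.5, -0.8]
gripper_width: 0.0132
```

```bash
python3 go.py .6143 -.2698 .029 6.3
```

```text
travel [-0.    -0.002 -0.001] turn 0.0 pos [ 0.6141 -0.2698  0.0289] ang 6.3 tilt [0.0023 0.0184] w 0.0132 q6 53.0 F [-0.6  0.5 -0.8]
```

Emit:
send_rows:
  motion:
    - {"travel": [0, 0, 0.012], "turn": 0, "fingers": 1}
    - {"travel": [0, 0, 0.012], "turn": 0, "fingers": 1}
    - {"travel": [0, 0, 0.012], "turn": 0, "fingers": -0.2}
    - {"travel": [0, 0, 0.012], "turn": 0, "fingers": -0.2}
    - {"travel": [0, 0, 0.012], "turn": 0, "fingers": -0.2}
    - {"travel": [0, 0, -0.3], "turn": 0, "fingers": -0.2}
    - {"travel": [0, 0, -0.6], "turn": 0, "fingers": -0.2}
    - {"travel": [0, 0, -0.6], "turn": 0, "fingers": -0.2}

```text
time_s: 14.82
ee_pos: [0.6181, -0.2736, 0.1076]
tool_rot: [[0.11, -0.994, 0.012], [-0.994, -0.11, 0.013], [-0.012, -0.013, -1.0]]
ft_force: [0.6, -1.0, 1.3]
gripper_width: 0.051
```

```bash
python3 go.py .6195 .2568 .11 5.5;python3 - <<'E'
from h import *
f,K,T=cam("wrist")
cv2.imwrite("pics/w11.png",np.clip(255*(f/255.)**.5,0,255).astype(np.uint8)[:,:,::-1])
f,K,T=cam("side")
f=np.clip(255*(f/255.)**.5,0,255).astype(np.uint8)
cv2.imwrite("pics/s11z.png",cv2.resize(f[230:330,230:370],None,fx=5,fy=5,interpolation=cv2.INTER_CUBIC)[:,:,::-1])
E
```

```text
travel [-4.392 -0.497  0.037] turn 0.007 pos [ 0.6181 -0.2736  0.1076] ang 6.31 tilt [0.0118 0.0129] w 0.051 q6 53.0 F [ 0.6 -1.   1.3]
```

View pics/w11.png

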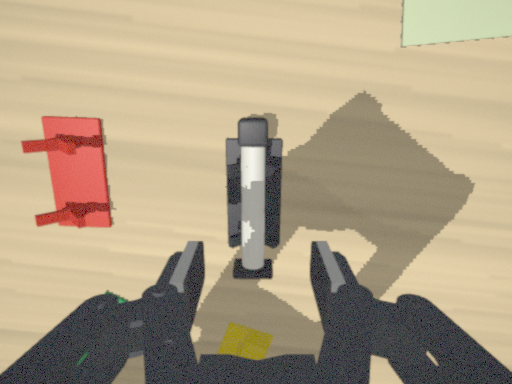

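View pics/s11z.png

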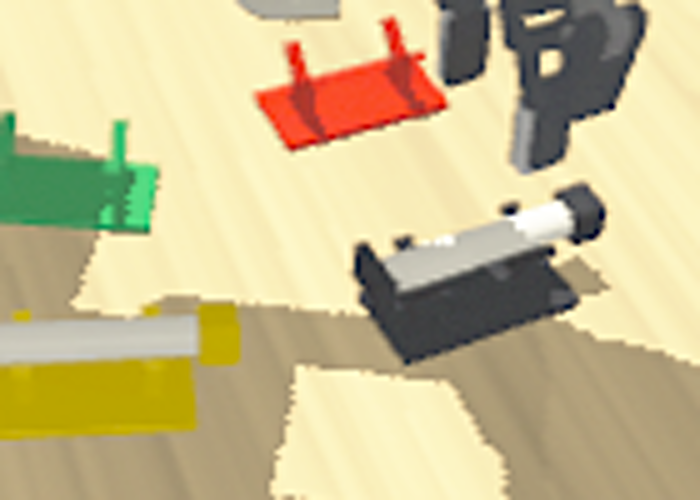

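Emit:
send_rows:
  motion:
    - {"travel": [-0.33, -0.03, -0.03], "turn": 0, "fingers": -0.2}
    - {"travel": [-0.66, -0.07, -0.03], "turn": 0, "fingers": -0.2}
    - {"travel": [-1, -0.11, -0.03], "turn": 0, "fingers": -0.2}
    - {"travel": [-1, -0.11, -0.03], "turn": 0, "fingers": -0.2}

```text
time_s: 15.25
ee_pos: [0.6126, -0.1437, 0.1066]
tool_rot: [[0.113, -0.994, 0.001], [-0.993, -0.113, 0.021], [-0.021, -0.003, -1.0]]
ft_force: [-0.6, -0.7, 0.2]
gripper_width: 0.0513
```

Emit:
send_rows:
  motion:
    - {"travel": [-0.33, -0.03, 0], "turn": 0, "fingers": -0.2}
    - {"travel": [-0.66, -0.07, 0], "turn": 0, "fingers": -0.2}
    - {"travel": [-1, -0.11, 0], "turn": 0, "fingers": -0.2}
    - {"travel": [-1, -0.11, 0], "turn": 0, "fingers": -0.2}

```text
time_s: 15.58
ee_pos: [0.6098, -0.0165, 0.1076]
tool_rot: [[0.117, -0.993, -0.003], [-0.993, -0.117, 0.025], [-0.025, 0.001, -1.0]]
ft_force: [-0.3, -0.4, 0.1]
gripper_width: 0.0508
```

Emit:
send_rows:
  motion:
    - {"travel": [-0.33, -0.03, 0], "turn": 0, "fingers": -0.2}
    - {"travel": [-0.66, -0.07, 0], "turn": 0, "fingers": -0.2}
    - {"travel": [-1, -0.11, 0], "turn": 0, "fingers": -0.2}
    - {"travel": [-1, -0.11, 0], "turn": 0, "fingers": -0.2}
    - {"travel": [-1, -0.11, 0], "turn": 0, "fingers": -0.2}

```text
time_s: 16.0
ee_pos: [0.6078, 0.1063, 0.1093]
tool_rot: [[0.121, -0.993, -0.006], [-0.992, -0.121, 0.025], [-0.026, 0.003, -1.0]]
ft_force: [-0.2, 0.2, 0.4]
gripper_width: 0.0511
```

```bash
python3 go.py .6195 .2568 .11 5.5
```

```text
travel [-1.233 -0.249  0.025] turn 0.012 pos [0.6078 0.1063 0.1093] ang 6.94 tilt [-0.0058  0.025 ] w 0.0511 q6 85.0 F [-0.2  0.2  0.4]
```

Emit:
send_rows:
  motion:
    - {"travel": [-0.33, -0.08, 0], "turn": 0.012, "fingers": -0.2}
    - {"travel": [-0.66, -0.16, 0], "turn": 0.012, "fingers": -0.2}
    - {"travel": [-1, -0.25, 0], "turn": 0.012, "fingers": -0.2}
    - {"travel": [-1, -0.25, 0], "turn": 0.012, "fingers": -0.2}
    - {"travel": [-1, -0.25, 0], "turn": 0.012, "fingers": -0.2}
    - {"travel": [-1, -0.25, 0], "turn": 0.012, "fingers": -0.2}

```text
time_s: 16.5
ee_pos: [0.6227, 0.2273, 0.1112]
tool_rot: [[0.096, -0.995, -0.007], [-0.995, -0.096, 0.024], [-0.024, 0.005, -1.0]]
ft_force: [0.4, -0.2, -0.4]
gripper_width: 0.0509
```

```bash
python3 go.py .6195 .2568 .03 5.5;python3 - <<'E'
from h import *
f,K,T=cam("wrist","w12")
M=masks(f)
for k in("red","white"):
    for c,s,_ in blobs(M[k],60): print(k,c.round(0),s,ray(K,T,c,.014)[0].round(4))
E
```

```text
travel [-0.231 -0.001  0.683] turn 0.0 pos [0.6227 0.2273 0.1112] ang 5.5 tilt [-0.0075  0.0236] w 0.0509 q6 97.0 F [ 0.4 -0.2 -0.4]
red [221. 120.] [206 107  29  26 636] [0.6736 0.2613 0.014 ]
red [225. 248.] [206 238  38  17 411] [0.5694 0.2515 0.014 ]
white [222. 188.] [ 211  134   24  112 2167] [0.6214 0.257  0.014 ]
white [ 64. 268.] [  47  224   35  103 2263] [0.5351 0.3889 0.014 ]
white [198. 350.] [193 339  12  23 123] [0.4591 0.2703 0.014 ]
```

View pics/w12.png

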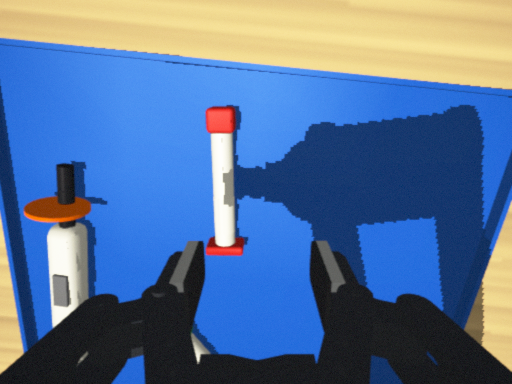

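Emit:
send_rows:
  motion:
    - {"travel": [-0.23, 0, 0], "turn": 0, "fingers": -0.2}
    - {"travel": [-0.23, 0, 0.25], "turn": 0, "fingers": -0.2}
    - {"travel": [-0.23, 0, 0.5], "turn": 0, "fingers": -0.2}
    - {"travel": [-0.23, 0, 0.7], "turn": 0, "fingers": -0.2}
    - {"travel": [-0.23, 0, 0.75], "turn": 0, "fingers": -0.2}
    - {"travel": [-0.23, 0, 0.75], "turn": 0, "fingers": -0.2}
    - {"travel": [-0.23, 0, 0.75], "turn": 0, "fingers": -0.2}

```text
time_s: 17.13
ee_pos: [0.6198, 0.2551, 0.0226]
tool_rot: [[0.093, -0.996, -0.008], [-0.995, -0.093, 0.024], [-0.024, 0.005, -1.0]]
ft_force: [0.8, 0.7, 0.5]
gripper_width: 0.0513
```

```bash
python3 go.py .6195 .2565 .007 5.5
```

```text
travel [-0.008  0.001  0.13 ] turn -0.001 pos [0.6198 0.2551 0.0226] ang 5.36 tilt [-0.0075  0.0235] w 0.0513 q6 99.0 F [0.8 0.7 0.5]
```

Emit:
send_rows:
  motion:
    - {"travel": [-0.008, 0, 0.08], "turn": 0, "fingers": -0.2}
    - {"travel": [-0.008, 0, 0.13], "turn": 0, "fingers": -0.2}
    - {"travel": [-0.008, 0, 0.13], "turn": 0, "fingers": 1}
    - {"travel": [-0.008, 0, 0.13], "turn": 0, "fingers": 1}
    - {"travel": [-0.008, 0, 0.13], "turn": 0, "fingers": 1}
    - {"travel": [-0.008, 0, 0.13], "turn": 0, "fingers": 1}
    - {"travel": [-0.008, 0, 0.13], "turn": 0, "fingers": 1}

```text
time_s: 17.72
ee_pos: [0.62, 0.2567, 0.0076]
tool_rot: [[0.093, -0.996, -0.007], [-0.995, -0.094, 0.024], [-0.024, 0.004, -1.0]]
ft_force: [-0.8, -0.2, 2.8]
gripper_width: 0.0134
```

Emit:
send_rows:
  motion:
    - {"travel": [0, 0, -0.15], "turn": 0, "fingers": 1}
    - {"travel": [0, 0, -0.4], "turn": 0, "fingers": 1}
    - {"travel": [0, 0, -0.65], "turn": 0, "fingers": 1}
    - {"travel": [0, 0, -0.9], "turn": 0, "fingers": 1}
    - {"travel": [0, 0, -0.9], "turn": 0, "fingers": 1}
    - {"travel": [0, 0, -0.9], "turn": 0, "fingers": 1}

```text
time_s: 18.22
ee_pos: [0.6225, 0.2547, 0.1181]
tool_rot: [[0.094, -0.996, -0.002], [-0.995, -0.094, 0.025], [-0.025, -0.001, -1.0]]
ft_force: [-1.1, 0.7, -0.8]
gripper_width: 0.0136
```

```bash
python3 go.py .6142 -.1298 .12 4.4;python3 - <<'E'
from h import *
f,K,T=cam("wrist","w13")
E
```

```text
travel [ 3.182  0.369 -0.096] turn 0.008 pos [0.6225 0.2547 0.1181] ang 5.37 tilt [-0.0017  0.0251] w 0.0136 q6 100.0 F [-1.1  0.7 -0.8]
```

View pics/w13.png

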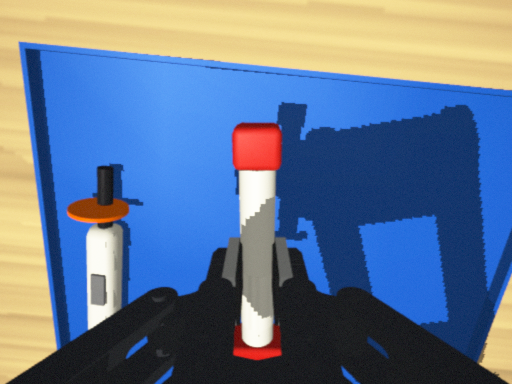

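Emit:
send_rows:
  motion:
    - {"travel": [0.33, 0.04, -0.03], "turn": 0, "fingers": 1}
    - {"travel": [0.66, 0.08, -0.03], "turn": 0, "fingers": 1}
    - {"travel": [1, 0.12, -0.03], "turn": 0, "fingers": 1}
    - {"travel": [1, 0.12, -0.03], "turn": 0, "fingers": 1}

```text
time_s: 18.6
ee_pos: [0.6159, 0.1267, 0.1146]
tool_rot: [[0.09, -0.996, -0.01], [-0.996, -0.09, 0.02], [-0.021, 0.008, -1.0]]
ft_force: [-0.2, 0.8, -0.3]
gripper_width: 0.0134
```

Emit:
send_rows:
  motion:
    - {"travel": [0.33, 0.04, -0.03], "turn": 0, "fingers": 1}
    - {"travel": [0.66, 0.08, -0.03], "turn": 0, "fingers": 1}
    - {"travel": [1, 0.12, -0.03], "turn": 0, "fingers": 1}
    - {"travel": [1, 0.12, -0.03], "turn": 0, "fingers": 1}

```text
time_s: 18.93
ee_pos: [0.6111, -0.0005, 0.1139]
tool_rot: [[0.086, -0.996, -0.013], [-0.996, -0.086, 0.018], [-0.019, 0.012, -1.0]]
ft_force: [0.1, 0.4, -0.3]
gripper_width: 0.0134
```

```bash
python3 go.py .6142 -.1298 .12 4.4
```

```text
travel [ 1.075  0.068 -0.07 ] turn 0.005 pos [ 6.111e-01 -5.000e-04  1.139e-01] ang 4.96 tilt [-0.0131  0.0176] w 0.0134 q6 77.0 F [ 0.1  0.4 -0.3]
```

Emit:
send_rows:
  motion:
    - {"travel": [0.33, 0.02, 0], "turn": 0.005, "fingers": 1}
    - {"travel": [0.66, 0.04, 0], "turn": 0.005, "fingers": 1}
    - {"travel": [1, 0.07, 0], "turn": 0.005, "fingers": 1}
    - {"travel": [1, 0.07, 0], "turn": 0.005, "fingers": 1}
    - {"travel": [1, 0.07, 0], "turn": 0.005, "fingers": 1}
    - {"travel": [1, 0.07, 0], "turn": 0.005, "fingers": 1}

```text
time_s: 19.43
ee_pos: [0.612, -0.1201, 0.1103]
tool_rot: [[0.074, -0.997, -0.016], [-0.997, -0.075, 0.019], [-0.02, 0.014, -1.0]]
ft_force: [0.6, 0.5, -0.0]
gripper_width: 0.0137
```

```bash
python3 go.py .6142 -.1298 .045 4.4;python3 - <<'E'
from h import *
f,K,T=cam("wrist","w14")
E
```

```text
travel [ 0.093 -0.02   0.542] turn -0.001 pos [ 0.612  -0.1201  0.1103] ang 4.29 tilt [-0.0157  0.0192] w 0.0137 q6 67.0 F [ 0.6  0.5 -0. ]
```

View pics/w14.png

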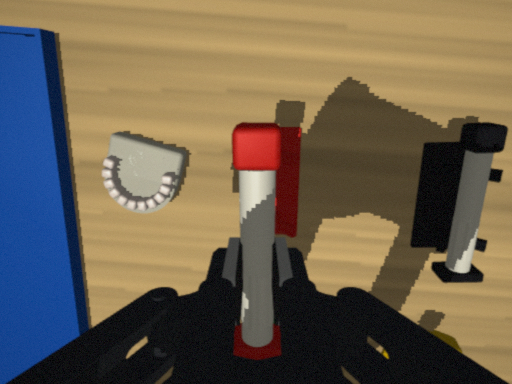

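Emit:
send_rows:
  motion:
    - {"travel": [0.09, -0.02, 0], "turn": 0, "fingers": 1}
    - {"travel": [0.09, -0.02, 0.2], "turn": 0, "fingers": 1}
    - {"travel": [0.09, -0.02, 0.4], "turn": 0, "fingers": 1}
    - {"travel": [0.09, -0.02, 0.54], "turn": 0, "fingers": 1}
    - {"travel": [0.09, -0.02, 0.54], "turn": 0, "fingers": 1}
    - {"travel": [0.09, -0.02, 0.54], "turn": 0, "fingers": 1}

```text
time_s: 19.98
ee_pos: [0.6137, -0.1276, 0.0447]
tool_rot: [[0.077, -0.997, -0.018], [-0.997, -0.078, 0.02], [-0.021, 0.016, -1.0]]
ft_force: [-0.0, -0.0, 0.0]
gripper_width: 0.0137
```

```bash
python3 go.py .6142 -.1298 .029 4.4
```

```text
travel [ 0.021 -0.005  0.131] turn 0.0 pos [ 0.6137 -0.1276  0.0447] ang 4.45 tilt [-0.0179  0.0198] w 0.0137 q6 67.0 F [-0. -0.  0.]
```

Emit:
send_rows:
  motion:
    - {"travel": [0.021, -0.005, 0], "turn": 0, "fingers": 1}
    - {"travel": [0.021, -0.005, 0.05], "turn": 0, "fingers": 1}
    - {"travel": [0.021, -0.005, 0.1], "turn": 0, "fingers": 1}
    - {"travel": [0.021, -0.005, 0.13], "turn": 0, "fingers": 1}
    - {"travel": [0.021, -0.005, 0.13], "turn": 0, "fingers": 1}
    - {"travel": [0.021, -0.005, 0.13], "turn": 0, "fingers": 1}

```text
time_s: 20.48
ee_pos: [0.6139, -0.1297, 0.0289]
tool_rot: [[0.077, -0.997, -0.018], [-0.997, -0.078, 0.02], [-0.021, 0.017, -1.0]]
ft_force: [0.3, 0.0, -0.5]
gripper_width: 0.0139
```

```bash
python3 go.py .6142 -.1298 .0285 4.4
```

```text
travel [ 0.001 -0.002  0.003] turn 0.0 pos [ 0.6139 -0.1297  0.0289] ang 4.45 tilt [-0.0184  0.02  ] w 0.0139 q6 66.0 F [ 0.3  0.  -0.5]
```

Emit:
send_rows:
  motion:
    - {"travel": [0, 0, 0.012], "turn": 0, "fingers": 1}
    - {"travel": [0, 0, 0.012], "turn": 0, "fingers": 1}
    - {"travel": [0, 0, 0.012], "turn": 0, "fingers": -0.2}
    - {"travel": [0, 0, 0.012], "turn": 0, "fingers": -0.2}
    - {"travel": [0, 0, 0.012], "turn": 0, "fingers": -0.2}
    - {"travel": [0, 0, -0.3], "turn": 0, "fingers": -0.2}
    - {"travel": [0, 0, -0.6], "turn": 0, "fingers": -0.2}
    - {"travel": [0, 0, -0.6], "turn": 0, "fingers": -0.2}

```text
time_s: 21.15
ee_pos: [0.6198, -0.1328, 0.1073]
tool_rot: [[0.077, -0.997, -0.008], [-0.997, -0.077, 0.016], [-0.017, 0.007, -1.0]]
ft_force: [1.9, 0.0, 0.6]
gripper_width: 0.0515
```

```bash
python3 go.py .4365 .2544 .11 39.2;python3 - <<'E'
from h import *
f,K,T=cam("wrist","w15")
f,K,T=cam("side")
cv2.imwrite("pics/s15z.png",cv2.resize(f[200:320,210:350],None,fx=5,fy=5,interpolation=cv2.INTER_CUBIC)[:,:,::-1])
E
```

```text
travel [-3.335  1.273  0.043] turn -0.29 pos [ 0.6198 -0.1328  0.1073] ang 4.44 tilt [-0.0082  0.0165] w 0.0515 q6 66.0 F [1.9 0.  0.6]
```

View pics/w15.png

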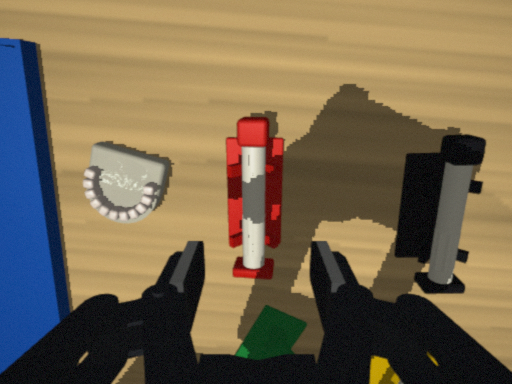

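View pics/s15z.png

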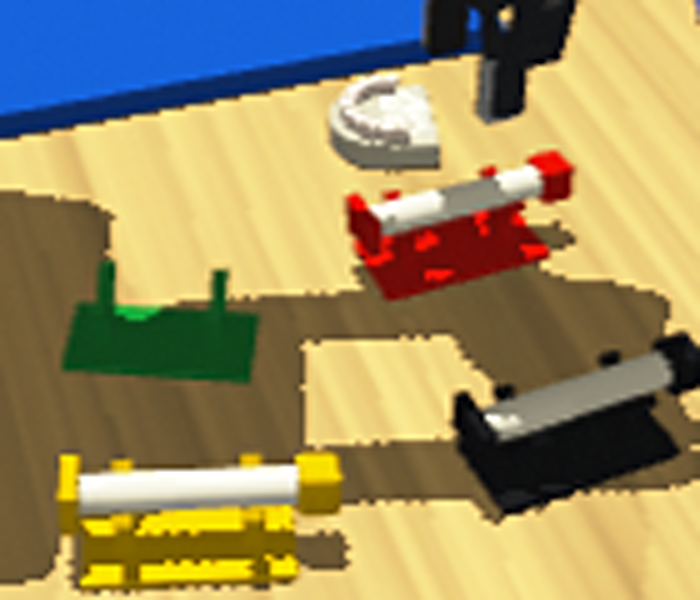

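Three are seated. Now the green.

Emit:
send_rows:
  motion:
    - {"travel": [-0.33, 0.12, -0.03], "turn": 0, "fingers": -0.2}
    - {"travel": [-0.66, 0.25, -0.03], "turn": 0, "fingers": -0.2}
    - {"travel": [-1, 0.38, -0.03], "turn": 0, "fingers": -0.2}
    - {"travel": [-1, 0.38, -0.03], "turn": 0, "fingers": -0.2}
    - {"travel": [-1, 0.38, -0.03], "turn": 0, "fingers": -0.2}

```text
time_s: 21.67
ee_pos: [0.5592, -0.0134, 0.1079]
tool_rot: [[0.08, -0.997, -0.019], [-0.997, -0.081, 0.019], [-0.021, 0.017, -1.0]]
ft_force: [0.5, 1.0, 0.1]
gripper_width: 0.0514
```

Emit:
send_rows:
  motion:
    - {"travel": [-0.33, 0.12, 0], "turn": 0, "fingers": -0.2}
    - {"travel": [-0.66, 0.25, 0], "turn": 0, "fingers": -0.2}
    - {"travel": [-1, 0.38, 0], "turn": 0, "fingers": -0.2}
    - {"travel": [-1, 0.38, 0], "turn": 0, "fingers": -0.2}
    - {"travel": [-1, 0.38, 0], "turn": 0, "fingers": -0.2}

```text
time_s: 22.08
ee_pos: [0.503, 0.1036, 0.1105]
tool_rot: [[0.083, -0.996, -0.02], [-0.996, -0.084, 0.019], [-0.021, 0.019, -1.0]]
ft_force: [0.2, -0.6, -0.9]
gripper_width: 0.0512
```

```bash
python3 go.py .4365 .2544 .11 39.2
```

```text
travel [-1.298  0.447  0.039] turn -0.287 pos [0.503  0.1036 0.1105] ang 4.79 tilt [-0.0203  0.0191] w 0.0512 q6 87.0 F [ 0.2 -0.6 -0.9]
```

Emit:
send_rows:
  motion:
    - {"travel": [-0.25, 0.11, 0], "turn": -0.05, "fingers": -0.2}
    - {"travel": [-0.5, 0.22, 0], "turn": -0.1, "fingers": -0.2}
    - {"travel": [-0.75, 0.33, 0], "turn": -0.15, "fingers": -0.2}
    - {"travel": [-1, 0.447, 0], "turn": -0.2, "fingers": -0.2}
    - {"travel": [-1, 0.447, 0], "turn": -0.25, "fingers": -0.2}
    - {"travel": [-1, 0.447, 0], "turn": -0.287, "fingers": -0.2}
    - {"travel": [-1, 0.447, 0], "turn": -0.287, "fingers": -0.2}
    - {"travel": [-1, 0.447, 0], "turn": -0.287, "fingers": -0.2}

```text
time_s: 22.75
ee_pos: [0.4412, 0.2177, 0.1137]
tool_rot: [[0.629, -0.777, -0.019], [-0.777, -0.63, 0.019], [-0.027, 0.003, -1.0]]
ft_force: [-1.0, 0.2, -0.1]
gripper_width: 0.0511
```

```bash
python3 go.py .4365 .2544 .03 39.2;python3 - <<'E'
from h import *
f,K,T=cam("wrist","w16")
M=masks(f)
for k in("green","white"):
    for c,s,_ in blobs(M[k],60): print(k,c.round(0),s,ray(K,T,c,.014)[0].round(4))
E
```

```text
travel [-0.244 -0.164  0.704] turn -0.002 pos [0.4412 0.2177 0.1137] ang 39.02 tilt [-0.0194  0.0188] w 0.0511 q6 67.0 F [-1.   0.2 -0.1]
green [217.  91.] [203  79  29  25 707] [0.4791 0.2896 0.014 ]
green [223. 225.] [204 216  38  16 407] [0.3981 0.2227 0.014 ]
white [78. 20.] [  49    0   62   50 1916] [0.4563 0.391  0.014 ]
white [61. 43.] [ 44  27  29  28 177] [0.4357 0.3934 0.014 ]
white [55. 52.] [43 41 24 21 93] [0.428  0.3942 0.014 ]
white [220. 160.] [ 208  105   24  118 2283] [0.4396 0.2576 0.014 ]
```

View pics/w16.png

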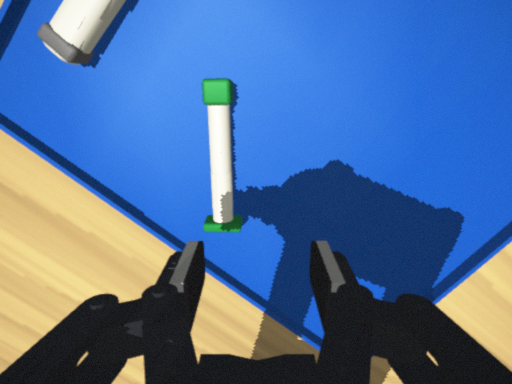

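Emit:
send_rows:
  motion:
    - {"travel": [-0.244, -0.164, 0], "turn": -0.005, "fingers": -0.2}
    - {"travel": [-0.244, -0.164, 0.2], "turn": -0.005, "fingers": -0.2}
    - {"travel": [-0.244, -0.164, 0.45], "turn": -0.005, "fingers": -0.2}
    - {"travel": [-0.244, -0.164, 0.65], "turn": -0.005, "fingers": -0.2}
    - {"travel": [-0.244, -0.164, 0.75], "turn": -0.005, "fingers": -0.2}
    - {"travel": [-0.244, -0.164, 0.75], "turn": -0.005, "fingers": -0.2}
    - {"travel": [-0.244, -0.164, 0.75], "turn": -0.005, "fingers": -0.2}

```text
time_s: 23.38
ee_pos: [0.4364, 0.2537, 0.0239]
tool_rot: [[0.635, -0.772, -0.021], [-0.772, -0.635, 0.018], [-0.027, 0.005, -1.0]]
ft_force: [0.7, -0.1, 1.4]
gripper_width: 0.0517
```

```bash
python3 go.py .4365 .2545 .007 39.5
```

```text
travel [-0.    -0.006  0.141] turn -0.0 pos [0.4364 0.2537 0.0239] ang 39.45 tilt [-0.0211  0.0182] w 0.0517 q6 70.0 F [ 0.7 -0.1  1.4]
```

Emit:
send_rows:
  motion:
    - {"travel": [0, -0.006, 0.08], "turn": 0, "fingers": -0.2}
    - {"travel": [0, -0.006, 0.14], "turn": 0, "fingers": -0.2}
    - {"travel": [0, -0.006, 0.14], "turn": 0, "fingers": 1}
    - {"travel": [0, -0.006, 0.14], "turn": 0, "fingers": 1}
    - {"travel": [0, -0.006, 0.14], "turn": 0, "fingers": 1}
    - {"travel": [0, -0.006, 0.14], "turn": 0, "fingers": 1}
    - {"travel": [0, -0.006, 0.14], "turn": 0, "fingers": 1}

```text
time_s: 23.97
ee_pos: [0.4368, 0.2546, 0.0076]
tool_rot: [[0.635, -0.772, -0.02], [-0.772, -0.635, 0.018], [-0.027, 0.004, -1.0]]
ft_force: [-0.3, -0.3, 2.5]
gripper_width: 0.0134
```

Emit:
send_rows:
  motion:
    - {"travel": [0, 0, -0.15], "turn": 0, "fingers": 1}
    - {"travel": [0, 0, -0.4], "turn": 0, "fingers": 1}
    - {"travel": [0, 0, -0.65], "turn": 0, "fingers": 1}
    - {"travel": [0, 0, -0.9], "turn": 0, "fingers": 1}
    - {"travel": [0, 0, -0.9], "turn": 0, "fingers": 1}
    - {"travel": [0, 0, -0.9], "turn": 0, "fingers": 1}

```text
time_s: 24.47
ee_pos: [0.4405, 0.2532, 0.1175]
tool_rot: [[0.635, -0.772, -0.016], [-0.772, -0.636, 0.02], [-0.026, -0.001, -1.0]]
ft_force: [0.3, 0.4, -1.8]
gripper_width: 0.0137
```

```bash
python3 go.py .458 -.1512 .12 -22.2;python3 - <<'E'
from h import *
f,K,T=cam("wrist","w17")
E
```

```text
travel [ 2.693  2.029 -0.091] turn 0.514 pos [0.4405 0.2532 0.1175] ang 39.46 tilt [-0.0157  0.0202] w 0.0137 q6 71.0 F [ 0.3  0.4 -1.8]
```

View pics/w17.png

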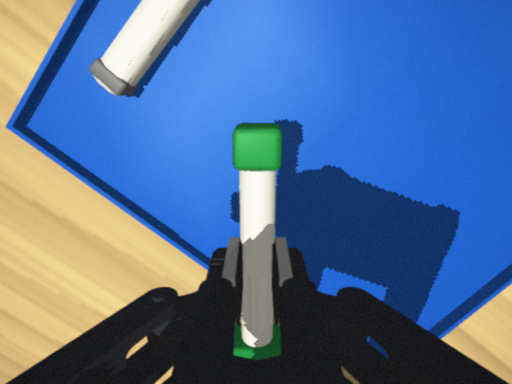

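Emit:
send_rows:
  motion:
    - {"travel": [0.3, 0.22, -0.04], "turn": 0, "fingers": 1}
    - {"travel": [0.6, 0.45, -0.04], "turn": 0, "fingers": 1}
    - {"travel": [0.9, 0.68, -0.04], "turn": 0, "fingers": 1}
    - {"travel": [0.9, 0.68, -0.04], "turn": 0, "fingers": 1}
    - {"travel": [0.9, 0.68, -0.04], "turn": 0, "fingers": 1}

```text
time_s: 24.93
ee_pos: [0.4435, 0.1149, 0.1167]
tool_rot: [[0.632, -0.775, -0.022], [-0.774, -0.632, 0.018], [-0.028, 0.006, -1.0]]
ft_force: [0.2, 0.8, -1.0]
gripper_width: 0.0137
```

Emit:
send_rows:
  motion:
    - {"travel": [0.25, 0.19, -0.04], "turn": 0.05, "fingers": 1}
    - {"travel": [0.5, 0.38, -0.04], "turn": 0.1, "fingers": 1}
    - {"travel": [0.7, 0.53, -0.04], "turn": 0.15, "fingers": 1}
    - {"travel": [0.9, 0.68, -0.04], "turn": 0.2, "fingers": 1}
    - {"travel": [0.9, 0.68, -0.04], "turn": 0.25, "fingers": 1}
    - {"travel": [0.9, 0.68, -0.04], "turn": 0.25, "fingers": 1}
    - {"travel": [0.9, 0.68, -0.04], "turn": 0.25, "fingers": 1}

```text
time_s: 25.52
ee_pos: [0.4481, -0.0195, 0.1181]
tool_rot: [[0.163, -0.986, -0.024], [-0.986, -0.163, 0.019], [-0.023, 0.021, -1.0]]
ft_force: [-1.0, -0.5, 0.1]
gripper_width: 0.0137
```

```bash
python3 go.py .458 -.1512 .12 -22.2
```

```text
travel [ 1.096  0.098 -0.039] turn 0.263 pos [ 0.4481 -0.0195  0.1181] ang 9.4 tilt [-0.0241  0.0193] w 0.0137 q6 68.0 F [-1.  -0.5  0.1]
```

Emit:
send_rows:
  motion:
    - {"travel": [0.3, 0.03, 0], "turn": 0.055, "fingers": 1}
    - {"travel": [0.6, 0.06, 0], "turn": 0.11, "fingers": 1}
    - {"travel": [0.8, 0.08, 0], "turn": 0.165, "fingers": 1}
    - {"travel": [1, 0.1, 0], "turn": 0.22, "fingers": 1}
    - {"travel": [1, 0.1, 0], "turn": 0.263, "fingers": 1}
    - {"travel": [1, 0.1, 0], "turn": 0.263, "fingers": 1}
    - {"travel": [1, 0.1, 0], "turn": 0.263, "fingers": 1}

```text
time_s: 26.1
ee_pos: [0.4555, -0.1383, 0.1152]
tool_rot: [[-0.372, -0.928, -0.025], [-0.928, 0.372, 0.02], [-0.009, 0.031, -0.999]]
ft_force: [0.4, 0.1, -0.5]
gripper_width: 0.0133
```

```bash
python3 go.py .458 -.1512 .045 -22.2;python3 - <<'E'
from h import *
f,K,T=cam("wrist","w18")
E
```

```text
travel [ 0.097 -0.077  0.582] turn 0.003 pos [ 0.4555 -0.1383  0.1152] ang -21.83 tilt [-0.0254  0.0204] w 0.0133 q6 86.0 F [ 0.4  0.1 -0.5]
```

View pics/w18.png

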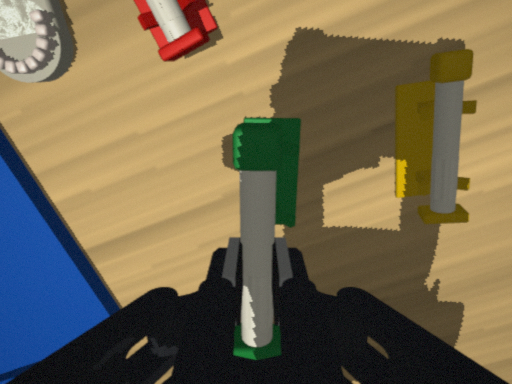

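```bash
python3 - <<'E'
from h import *
f,K,T=cam("wrist")
a=np.radians(-22.2);R=np.array([[np.cos(a),-np.sin(a)],[np.sin(a),np.cos(a)]])
P=np.array([(.045,.022),(.045,-.022),(-.045,-.022)])@R.T+[.458,-.1512]
print(proj(K,T,np.c_[P,[.005]*3]))
E
```

```text
[[244.40735974 116.68291989]
 [302.29415689 117.13540619]
 [296.55935713 224.23323004]]
```

Emit:
send_rows:
  motion:
    - {"travel": [0.097, -0.07, 0], "turn": 0.003, "fingers": 1}
    - {"travel": [0.097, -0.07, 0.2], "turn": 0.003, "fingers": 1}
    - {"travel": [0.097, -0.07, 0.4], "turn": 0.003, "fingers": 1}
    - {"travel": [0.097, -0.07, 0.54], "turn": 0.003, "fingers": 1}
    - {"travel": [0.097, -0.07, 0.54], "turn": 0.003, "fingers": 1}
    - {"travel": [0.097, -0.07, 0.54], "turn": 0.003, "fingers": 1}

```text
time_s: 26.7
ee_pos: [0.4569, -0.1506, 0.0497]
tool_rot: [[-0.377, -0.926, -0.027], [-0.926, 0.376, 0.021], [-0.009, 0.033, -0.999]]
ft_force: [0.4, 0.2, -0.1]
gripper_width: 0.0137
```

```bash
python3 go.py .458 -.1512 .029 -22.2
```

```text
travel [ 0.003 -0.016  0.172] turn 0.001 pos [ 0.4569 -0.1506  0.0497] ang -22.12 tilt [-0.027   0.0209] w 0.0137 q6 85.0 F [ 0.4  0.2 -0.1]
```

Emit:
send_rows:
  motion:
    - {"travel": [0.003, -0.016, 0], "turn": 0, "fingers": 1}
    - {"travel": [0.003, -0.016, 0.07], "turn": 0, "fingers": 1}
    - {"travel": [0.003, -0.016, 0.13], "turn": 0, "fingers": 1}
    - {"travel": [0.003, -0.016, 0.17], "turn": 0, "fingers": 1}
    - {"travel": [0.003, -0.016, 0.17], "turn": 0, "fingers": 1}
    - {"travel": [0.003, -0.016, 0.17], "turn": 0, "fingers": 1}

```text
time_s: 27.2
ee_pos: [0.4581, -0.1511, 0.0291]
tool_rot: [[-0.377, -0.926, -0.027], [-0.926, 0.376, 0.021], [-0.009, 0.033, -0.999]]
ft_force: [0.9, 0.9, 0.2]
gripper_width: 0.0134
```

```bash
python3 go.py .458 -.1512 .0285 -22.2
```

```text
travel [0.001 0.    0.005] turn 0.001 pos [ 0.4581 -0.1511  0.0291] ang -22.11 tilt [-0.027   0.0212] w 0.0134 q6 85.0 F [0.9 0.9 0.2]
```

Emit:
send_rows:
  motion:
    - {"travel": [0, 0, 0.01], "turn": 0, "fingers": 1}
    - {"travel": [0, 0, 0.01], "turn": 0, "fingers": 1}
    - {"travel": [0, 0, 0.01], "turn": 0, "fingers": -0.2}
    - {"travel": [0, 0, 0.01], "turn": 0, "fingers": -0.2}
    - {"travel": [0, 0, 0.01], "turn": 0, "fingers": -0.2}
    - {"travel": [0, 0, -0.3], "turn": 0, "fingers": -0.2}
    - {"travel": [0, 0, -0.6], "turn": 0, "fingers": -0.2}
    - {"travel": [0, 0, -0.6], "turn": 0, "fingers": -0.2}

```text
time_s: 27.87
ee_pos: [0.4635, -0.1545, 0.1059]
tool_rot: [[-0.376, -0.926, -0.02], [-0.926, 0.376, 0.017], [-0.009, 0.025, -1.0]]
ft_force: [0.9, 0.2, 0.1]
gripper_width: 0.051
```

Emit:
send_rows:
  motion:
    - {"travel": [0, 0, -0.4], "turn": 0, "fingers": -0.2}
    - {"travel": [0, 0, -0.8], "turn": 0, "fingers": -0.2}
    - {"travel": [0, -0.3, -1], "turn": 0, "fingers": -0.2}
    - {"travel": [0.3, -0.6, -1], "turn": 0, "fingers": -0.2}
    - {"travel": [0.3, -0.8, -1], "turn": 0, "fingers": -0.2}
    - {"travel": [0.3, -0.8, -1], "turn": 0, "fingers": -0.2}
    - {"travel": [0.3, -0.8, -1], "turn": 0, "fingers": -0.2}

```text
time_s: 28.45
ee_pos: [0.5422, -0.2274, 0.2228]
tool_rot: [[-0.378, -0.926, -0.019], [-0.926, 0.377, 0.017], [-0.008, 0.024, -1.0]]
ft_force: [-0.3, 0.3, 0.3]
gripper_width: 0.0513
```

```bash
python3 - <<'E'
from h import *
f,K,T=cam("wrist","w20");np.savez("pics/w20.npz",f=f,K=K,T=T)
g,K,T=cam("side")
cv2.imwrite("pics/s20z.png",cv2.resize(g[120:330,170:370],None,fx=3.8,fy=2.8,interpolation=cv2.INTER_CUBIC)[:,:,::-1])
f,K,T=cam("scene")
cv2.imwrite("pics/c20z.png",cv2.resize(f[140:300,110:420],None,fx=2.5,fy=2.5,interpolation=cv2.INTER_CUBIC)[:,:,::-1])
print(sense()["ee_pos"])
E
```

```text
[ 0.53968108 -0.22491025  0.22225414]
```

View pics/w20.png

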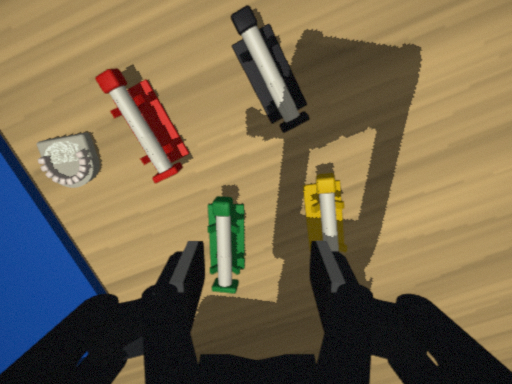

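View pics/s20z.png

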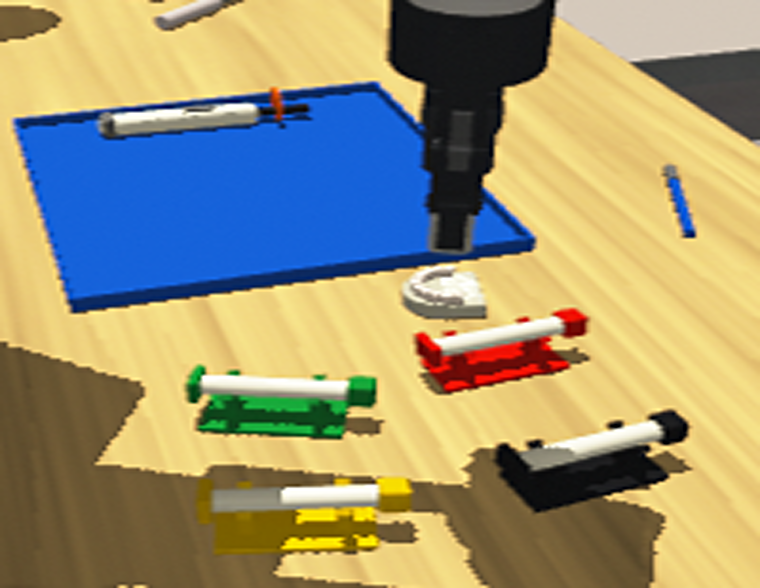

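View pics/c20z.png

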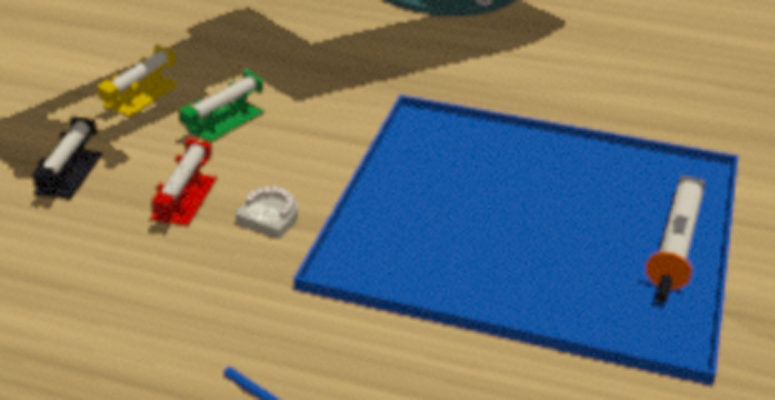

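```bash
python3 - <<'E'
from h import *
S=dict(red=(.6142,-.1298,4.4),black=(.6143,-.2698,6.3),green=(.458,-.1512,-22.2),yellow=(.4392,-.2726,-12.7))
d=np.load("pics/w20.npz")
W=dict(red=((111,80),(168,174)),green=((223,206),(225,287)),black=((245,19),(294,123)))
sc=lambda p:(170+p[0]/3.8,120+p[1]/2.8)
D={"red":((574,322),(429,350)),"green":((361,390),(194,386)),"yellow":((395,494),(205,497)),"black":((670,427),(514,465))}
D={k:(sc(a),sc(b)) for k,(a,b) in D.items()}
_,Ks,Ts=cam("side")
for n,Q,K,T in(("wrist",W,d["K"],d["T"]),("side",D,Ks,Ts)):
  for k,(c,f) in Q.items():
    P=ray(K,T,[c,f],.036)[:,:2];m=P[1]+.476*(P[0]-P[1]);v=P[0]-P[1]
    x,y,a=S[k];a=np.radians(a);R=np.array([[np.cos(a),-np.sin(a)],[np.sin(a),np.cos(a)]])
    print(n,k,"along/across mm",((m-[x,y])@R*1e3).round(1),"dang",np.degrees(np.arctan2(v[1],v[0])-a).round(1))
f,K,T=cam("scene")
for n in("scene","side"):
  f,K,T=cam(n)
  for c,s,_ in blobs(masks(f)["white"],40):
    p=ray(K,T,c,.015)[0]
    if .2<p[0]<1 and -.06<p[1]<.5: print(n,c.round(0),s[4],p.round(3))
s=sense();print(np.abs(s["qd"]).max(),s["ft_force"])
E
```

```text
wrist red along/across mm [-0.5  0.3] dang -0.4
wrist green along/across mm [-0.3  0.5] dang -0.7
wrist black along/across mm [-0.9 -0.3] dang -1.2
side red along/across mm [ 0.8 -3.8] dang 0.1
side green along/across mm [ 1.1 -4. ] dang 2.3
side yellow along/across mm [0.5 0.1] dang -2.7
side black along/across mm [-0.8 -3.9] dang -0.1
scene [383. 226.] 255 [0.493 0.386 0.015]
scene [217. 223.] 232 [ 0.622 -0.028  0.015]
side [218. 161.] 210 [0.51  0.392 0.015]
side [287. 222.] 164 [ 0.618 -0.026  0.015]
0.4835730812823132 [-1.07834147 -0.25308611  0.23218204]
```

```bash
python3 -c "
from plant import sign_off
print(sign_off())"
```

```text
the job is handed in; nothing more can be done
None
```

All four syringes are out of the tray, each lying in both notches of the rest of its own colour. I handed the job in at about 29 s; no verdict was reported.

**Wrist-camera check:** the red, green and black barrel middles are within 1 mm of the seat points along and across the rests. Their angles are within 1.2°.

**Side-camera check:**

| Syringe | Along (mm) | Across (mm) | Angle off (degrees) |
|---|---|---|---|
| Red | 0.8 | -3.8 | 0.1 |
| Green | 1.1 | -4.0 | 2.3 |
| Black | -0.8 | -3.9 | -0.1 |
| Yellow | 0.5 | 0.1 | -2.7 |

- **Disagreement:** the two views differ by about 4 mm across for red, green and black. I put this down to picking points off a shallow view, and it is still inside the 8 mm limit.
- **Yellow:** its last check came from the side camera only, because a finger hid the flange from the wrist camera. An earlier wrist picture, taken just after it was placed, showed it seated.
- **Height:** I did not measure seat height separately. The side pictures show every barrel down in both notches.
- **Plaster model and curing light:** the scene camera shows both where they started, to within about 1 mm. The side camera agrees for the model. For the light, its white patch showed more area and its centre moved about 7 mm. I took that as less shadow rather than movement, since the scene camera did not move.
- **Arm:** the gripper ended clear, about 0.22 m above the table, and the readings I saw never showed more than about 9 N of contact force.

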